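# Weight the glued panel from the catch-locked drawer

## Robot

A 7-joint arm with a two-finger parallel gripper is mounted at the origin on the work surface. World frame = base frame: x ahead of the robot, y to its left, z up, the work surface at z = 0. Lengths are in m, angles in degrees, forces in N, time in s.
With the tool pointing down it reaches from about 0.425 to 0.875 m from the base axis. Payload 4.7 kg.
Tool frame: the origin (TCP) lies at the very end of the fingers, on their centre line; the grasp point (between the pads) lies 19 mm behind it (env.grip_point_offset is the distance from the TCP to the grasp point, in m); z points along the fingers, y is the line along which they close (so a half turn about z gives the same grasp; the last joint's range is limited). The gripper opens to 87 mm and grips with 3 to 60 N. Pads are 19 mm wide; open, the fingers measure 117 mm over their backs; the gripper's body (75 mm by 190 mm) begins 51 mm behind the grasp point.
Start: joints at [-65.426, 18.392, -4.016, 83.108, 1.295, 78.541, -3.26], TCP at [0.262, 0.595, 0.223] pointing down, gripper open.
Joint ranges: [-163.93, 163.93], [-17.29, 119.83], [-79.2, 71.16], [3.27, 140.29], [-89.18, 269.18], [5.43, 117.66], [-154.24, 154.24]. Speed limits (degrees/s): [147.25, 147.25, 180, 180, 180, 180, 180].

## Interface

Orientations are given as [roll, pitch, yaw] about the fixed x, y, z axes, in that order (R = Rz(yaw) Ry(pitch) Rx(roll)).
In Python, from cell import env gives the robot as it stands.
- The arm moves only by the tool jog_arm, never from a script. Its argument "motion" is a list of rows, each an object of numbers: "x", "y", "z": the shift along the tool's x, y, z in cm; "ax", "ay", "az": the turn, a rotation vector about the tool's x, y, z in degrees. In form: [{"x": .., "y": .., "z": .., "ax": .., "ay": .., "az": ..}, ...]. A call has exactly 5 rows; each row shifts and turns the commanded pose from where the row before left it, along the tool's axes as they then stand; what a row does not reach is not made up. A row lasts 1/10 s, in which the tool goes at most 50 mm and 8.59 degrees, less where a joint would pass 70% of its speed; a pose out of reach is approached as far as the arm can. A call is refused whole if a number of a shift passes 5 or a number of a turn 8.59, either way. A call with a gripper value outside its range is refused whole. "claw" is the gripper command: -1 is shut, 1 is fully open, values between are in proportion, set as the call begins (left out, the last holds). The fingers move at their own pace and stop on an object; "squeeze" is the grip in N (left out, the last holds). Time passes only in rows, so rows that do not move let the fingers close, or fill a call up. It gives the time, the measured TCP pose, the force, the opening and the grip force at its end, in the units of the state.
- env.get_obs(): the state, without advancing time (a new reading comes with each control period).
- env.read_camera(name): name is "scene" or "top" or "wrist"; returns the picture (420x560x3 uint8, red, green, blue); there is no depth.
- env.camera_params(name): a dict with "fx", "fy", "cx", "cy" (pixels), "k1" (the pictures are not rectified: a ray, as slopes to the right and down, at radius r is drawn at 1 + k1 r^2 times it, then the intrinsics apply), "extrinsics" (4x4, takes a point from world to camera coordinates). Camera axes: x right, y up, looking along -z (the intrinsics and any distortion apply to the point x, -y, -z); pixel columns grow to the right and rows downward; lengths in m; the calibration is good to about 2 mm. A picture is of the moment at which its call begins: read the wrist's pose just before it. camera_params takes no time and is no camera call; for the wrist camera it gives the pose at the moment of the call.
- env.sign_off(): hands the job in; it is judged then, once.
The state is a dict: "time_s": time; "qpos": joint angles; "joint_velocities": joint speeds; "effort": joint torques, N m; "tool_pos": TCP position; "tool_rot": TCP orientation; "force": force on the tool from outside, world axes, zero at the start; "wrist_torque": the same for the moment, N m; "grip_width": finger opening in m; "grasp_force": force on a finger pad.
Only numpy, scipy, OpenCV 4.12 (cv2) and the standard library are available. Lean on these libraries where they do the work, as an engineer would, in place of code of your own. Each camera call takes 0.05 s, during which the arm holds its last target. There are 200 camera calls.

## Task

The panel on the bench is freshly glued and has to dry under weights, which are in the organiser's top drawer, held shut by a spring catch: push the red-handled dowel through the small hole in the organiser's back until the catch lets go and the drawer springs out a little, and put the dowel back to lie in the tray on top of the organiser. Pull the drawer right out, lay every weight you find in it flat inside a pencilled circle on the panel, one to a circle, any circles, and push the drawer home until the catch holds it. Leave the jar, ramekin, spring clamp and square where they are.

Things in the scene. Friction and masses are not known exactly. Their poses are not given: they have to be found in the camera images.
- organiser: green drawer organiser, fixed, 240 deep (x) x 240 wide (y) x 139 high; origin centre of underside. Its -x points out of the front, the way the drawer slides out, its +x out of the back (face at x = 120), z up. It stands sideways: front roughly to the robot's left (world +y), back to its right. The upper tier is one full-width drawer, front 57 to 125 mm above the bench; those below are dummies
- release_hole (a point): middle of the mouth of the 20 mm hole in the outer face of the organiser's back, 76 mm above the bench; axes as the organiser's: the hole runs level, inward along -x. The brass tail of the spring catch hangs 16 mm in from this face. Pushed 5 mm further (tip 21 mm in) it unhooks the drawer; it gives 9 mm at most (25 mm in) and takes 8 to 14 N
- tray (a point): centre of the floor of the shallow tray that forms the organiser's top, 133 mm above the bench; the floor is 228 x 228 mm with a lip 6 mm high and 6 mm wide all round; axes as the organiser's
- catch (a joint): turn of the spring catch inside the organiser, rad: 0 hooked (its spring returns it there), about 0.18 unhooks the drawer, 0.32 its stop
- drawer (a joint): how far the drawer is out, m: about 0.002 shut and held by the catch, 0.165 its stop. A spring kicks it out to 0.035 to 0.08 when the catch lets go; beyond that it slides with about 2 N of friction and stays where left. Pushed home to its hard stop (-0.002, up to 20 N at the end) the catch snaps over by itself
- drawer_handle (a point): middle of the drawer's round aluminium bar handle, 11 mm thick, 100 mm long along the organiser's y, 100 mm above the bench, 35 mm in front of the drawer's front face; axes as the organiser's; moves with the drawer
- drawer_floor (a point): centre of the floor inside the drawer, 66 mm above the bench; moves with the drawer; axes as the organiser's. Inside 140 mm (x) by 210 mm (y); side walls 20 mm and back wall 26 mm high above this floor; the front is 59 mm high above it
- panel: dark wooden panel 220 x 220 x 9 mm, fixed flat on the bench to the right of the organiser; origin at the centre of its underside, z up
- circle0 (a point): centre of one of the four white pencilled circles on top of the panel, 72 mm across inside, 9 mm above the bench, 55 mm in x and y from the panel's centre
- circle1 (a point): centre of one of the four white pencilled circles on top of the panel, 72 mm across inside, 9 mm above the bench, 55 mm in x and y from the panel's centre
- circle2 (a point): centre of one of the four white pencilled circles on top of the panel, 72 mm across inside, 9 mm above the bench, 55 mm in x and y from the panel's centre
- circle3 (a point): centre of one of the four white pencilled circles on top of the panel, 72 mm across inside, 9 mm above the bench, 55 mm in x and y from the panel's centre
- weight0: round steel weight, 48 mm across, 30 mm high, about 0.3 to 0.5 kg; origin at its middle (15 mm above what it lies on), z along its axis, either face may be up. Two to four of the weights are there, on the floor of the drawer at the start; absent ones read None
- weight1: round steel weight, 48 mm across, 30 mm high, about 0.3 to 0.5 kg; origin at its middle (15 mm above what it lies on), z along its axis, either face may be up. Two to four of the weights are there, on the floor of the drawer at the start; absent ones read None
- weight2: round steel weight, 48 mm across, 30 mm high, about 0.3 to 0.5 kg; origin at its middle (15 mm above what it lies on), z along its axis, either face may be up. Two to four of the weights are there, on the floor of the drawer at the start; absent ones read None
- weight3: round steel weight, 48 mm across, 30 mm high, about 0.3 to 0.5 kg; origin at its middle (15 mm above what it lies on), z along its axis, either face may be up. Two to four of the weights are there, on the floor of the drawer at the start; absent ones read None
- dowel: push-out dowel lying on the bench to the left of the organiser: a red square handle 20 x 20 x 90 mm, and a bare round dowel 12 mm thick that sticks 90 mm out of its end; origin on the axis at the middle of the handle (10 mm above the surface it lies on), x along the axis towards the tip; 60 g
- dowel_tip (a point): free end of the dowel, 135 mm from the dowel's origin along its x
- jar: glass jar with steel screw lid, 68 mm across, 94 high; origin under its middle; to be left alone
- ramekin: white ramekin, 84 mm across, 45 high; origin under its middle; to be left alone
- spring_clamp: black spring clamp lying flat, about 150 long x 80 wide x 22 high; origin under its pivot; to be left alone
- square: aluminium try square lying flat, stock 120 mm, blade 150 mm, 18 high; origin under the middle of its stock; to be left alone
There are look-alikes about, which are no part of the job. There is more than one size of the dowel; the job needs the middle-sized.

How it is judged:
By the outcome, as a careful person would: the job done as asked, in the order asked, and still so for the second after the job is handed in, with the robot touching nothing.
Of weight0, weight1, weight2, weight3 only 2 to 4 are there at a start; the rules pass over those that are not, and their reading is None.
At some moment in a run one of weight0, weight1, weight2, weight3, dowel may be knocked a few centimetres aside while the robot is not near it.
Once in a run the grip may slacken for a moment while it holds something.
It also fails if it takes over 210 s, if anything falls off the work surface, if the arm or the gripper's body presses on something with over 40 N, if the wrist force passes 120 N, or if a joint passes its speed limit or range.

## Working session

There is one attempt and no reset: what is moved stays moved. The work goes in short steps, Python scripts to look and compute and a tool call to move; the robot and the scene stay as the last step left them, time stands still between calls to the robot, and variables do not carry over. Pictures are saved under pics/ and viewed, at most 14 in all, crops included, and the job is handed in when it is done.

Besides the shell and the picture viewer there is one more tool, called after "Emit:" as name(argument=value, ...), one argument or row to a line, values as JSON. jog_arm: Moves the arm, as the interface text tells. Its arguments: {"type":"object","properties":{"motion":{"type":"array"},"claw":{"type":"number"},"squeeze":{"type":"number"}},"required":["motion"]}

```bash
ls; mkdir -p pics; python3 - <<'E'
from cell import env
import cv2,numpy as np
o=env.get_obs();print(o)
for n in("scene","top"):
    p=env.camera_params(n);print(n,{k:np.round(v,4).tolist() for k,v in p.items()})
    im=env.read_camera(n);cv2.imwrite(f"pics/{n}0.png",im[:,:,::-1])
E
```

```text
pics
{'time_s': 0.0, 'qpos': array([-65.42615966,  18.43828218,  -4.01466162,  83.17669648,
         1.29562235,  78.53998825,  -3.26149665]), 'joint_velocities': array([ 0.02364077,  0.02341243, -0.07675551, -0.04127708,  0.03261396,
        0.02837804, -0.03171835]), 'effort': array([-6.08243022e-05, -4.91285276e+01, -4.03896226e-01, -3.12534428e+01,
       -6.40179100e-02,  4.40077053e-02,  1.73795243e-04]), 'tool_pos': array([0.26178333, 0.59433777, 0.22145449]), 'tool_rot': array([-1.79890309e+02,  6.70942946e-03,  1.56233758e+02]), 'force': array([-0.72402459, -0.37395742,  0.43075708]), 'wrist_torque': array([ 0.00217497,  0.01088279, -0.00126702]), 'grasp_force': 0.0, 'grip_width': 0.0871367987395692}
scene {'fx': 400.729, 'fy': 400.729, 'cx': 288.2307, 'cy': 208.3718, 'k1': -0.0918, 'extrinsics': [[-0.4962, 0.8679, 0.0243, 0.1815], [-0.4729, -0.2936, 0.8307, 0.1531], [0.7281, 0.4007, 0.5561, -1.4584], [0.0, 0.0, 0.0, 1.0]]}
top {'fx': 395.4167, 'fy': 395.4167, 'cx': 286.9364, 'cy': 208.4392, 'k1': -0.0926, 'extrinsics': [[-0.0095, -0.9999, -0.0076, 0.09], [0.9919, -0.0104, 0.1264, -0.4865], [-0.1265, -0.0064, 0.9919, -1.3481], [0.0, 0.0, 0.0, 1.0]]}
```

View pics/top0.png

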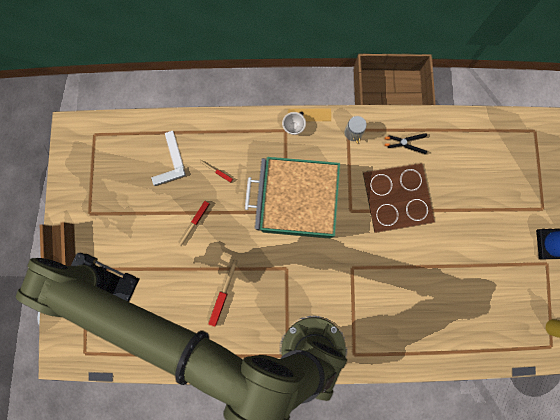

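View pics/scene0.png

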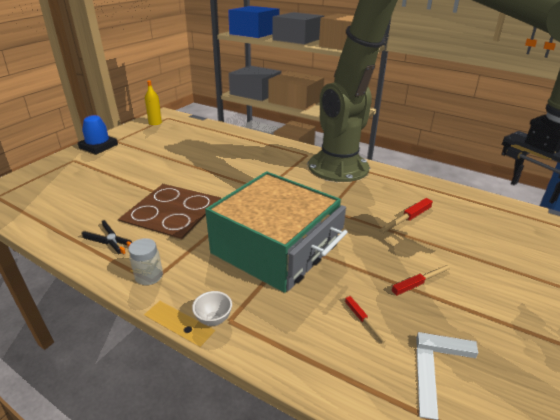

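Three look-alike dowels are in the top view: small (218,172), one at (200,215), one at (220,300). I'll measure their handles to pick the middle one, along with the organiser and panel.

```bash
cat > h.py <<'E'
from cell import env
import cv2,numpy as np
from scipy.spatial.transform import Rotation as R
def ray(n,uv,p=None):
    p=p or env.camera_params(n)
    K=np.array([[p['fx'],0,p['cx']],[0,p['fy'],p['cy']],[0,0,1.]])
    q=cv2.undistortPoints(np.array(uv,float).reshape(-1,1,2),K,np.array([p['k1'],0,0,0.])).reshape(-1,2)
    E=np.array(p['extrinsics']);d=np.c_[q[:,0],-q[:,1],-np.ones(len(q))]@E[:3,:3]
    return -E[:3,:3].T@E[:3,3],d
def p2w(n,uv,z,p=None):
    c,d=ray(n,uv,p);return c+d*((z-c[2])/d[:,2])[:,None]
def w2p(n,X,p=None):
    p=p or env.camera_params(n);E=np.array(p['extrinsics']);c=np.atleast_2d(X)@E[:3,:3].T+E[:3,3]
    s=np.c_[c[:,0],-c[:,1]]/-c[:,2:];s=s*(1+p['k1']*(s**2).sum(1))[:,None]
    return s*[p['fx'],p['fy']]+[p['cx'],p['cy']]
def snap(n,f,box=None,k=1):
    p=env.camera_params(n);im=env.read_camera(n)[:,:,::-1].copy();o=im
    if box: o=cv2.resize(im[box[1]:box[3],box[0]:box[2]],None,fx=k,fy=k,interpolation=cv2.INTER_CUBIC)
    cv2.imwrite('pics/'+f,o);return im,p
def rects(m,amin=40):
    n,l,s,c=cv2.connectedComponentsWithStats(m.astype(np.uint8))
    return [cv2.minAreaRect(np.argwhere(l==i)[:,::-1].astype(np.float32)) for i in range(1,n) if s[i,4]>=amin]
def red(im): b,g,r=[im[:,:,i].astype(int) for i in range(3)];return (r>110)&(g<60)&(b<60)
E
python3 - <<'E'
from h import *
im=cv2.imread('pics/top0.png')
for r in rects(red(im)):
    w=p2w('top',cv2.boxPoints(r),0.015);print(np.round(r[0]),np.round(w[:,:2].mean(0),4),np.round([np.linalg.norm(w[0]-w[1])*1e3,np.linalg.norm(w[1]-w[2])*1e3]),np.round(w[:,:2],3).tolist())
# circles: white on panel
p=im[160:235,360:440];m=(p.min(2)>150)
for r in rects(m,20): 
    c=np.array(r[0])+[360,160];print('circ',c,p2w('top',[c],0.009)[0].round(4))
b,g,r=[im[:,:,i].astype(int) for i in range(3)]
# organiser rim corners (guess pixels)
gm=((g>r+20)&(g>b));gm[:130]=0;gm[250:]=0
for q in rects(gm,60): print('green',np.round(q[0]),q[1],q[2],p2w('top',cv2.boxPoints(q),0.139)[:,:2].round(4).tolist())
o=cv2.resize(im[145:335,150:350],None,fx=3,fy=3,interpolation=cv2.INTER_CUBIC);cv2.imwrite('pics/crop0.png',o)
E
```

```text
[224. 175.] [0.6111 0.3113] [15. 64.] [[0.622, 0.342], [0.635, 0.334], [0.6, 0.28], [0.587, 0.289]]
[200. 212.] [0.4795 0.3948] [88. 18.] [[0.447, 0.426], [0.522, 0.379], [0.512, 0.364], [0.437, 0.411]]
[217. 309.] [0.1436 0.3299] [116.  24.] [[0.093, 0.361], [0.202, 0.322], [0.194, 0.299], [0.085, 0.338]]
circ [377.98931313 186.80997658] [ 0.5649 -0.2417  0.009 ]
circ [413.95647049 203.33411789] [ 0.5038 -0.3692  0.009 ]
green [300. 197.] (75.23921203613281, 75.48834991455078) 4.763641834259033 [[0.4006, 0.1742], [0.6469, 0.1536], [0.6233, -0.0914], [0.3782, -0.0647]]
```

View pics/crop0.png

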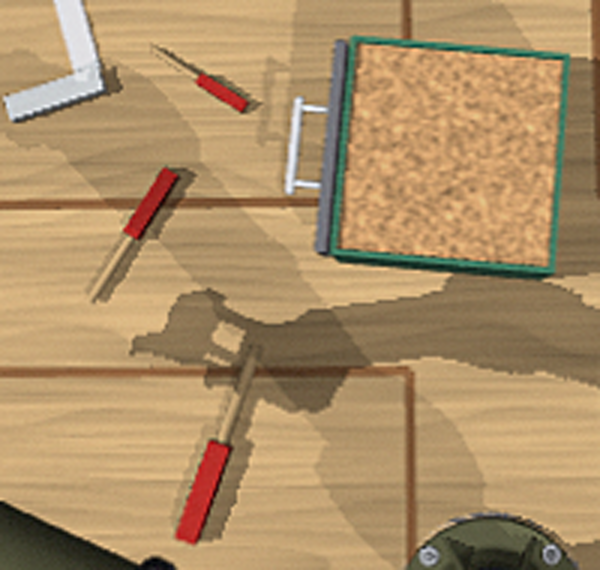

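The middle handle, about 88 mm long at (200,212), is the right one: the others measure 64 mm at (224,175) and 116 mm at (217,309). The crop shows its bare end pointing down-left, with the tip at about px (182,244). I'll go above it.

Emit:
jog_arm(
  motion=[
    {"x": -4, "y": -1.3, "z": 1},
    {"x": -4, "y": -1.3, "z": 1},
    {"x": -4, "y": -1.3, "z": 1},
    {"x": -4, "y": -1.3, "z": 1},
    {"x": -4, "y": -1.3, "z": 1},
  ],
  claw=1,
)

```text
$.motion[0]: bad value
```

Emit:
jog_arm(
  motion=[
    {"x": -4, "y": -1.3, "z": 1},
    {"x": -4, "y": -1.3, "z": 1},
    {"az": 8},
    {},
    {},
  ],
)

```text
$.motion[0]: bad value
```

```bash
cat >> h.py <<'E'
def go(x,y,z,yaw):
    o=env.get_obs();p=np.array(o['tool_pos']);r=R.from_euler('xyz',o['tool_rot'],degrees=True)
    rt=R.from_euler('xyz',[180,0,yaw],degrees=True)
    d=np.array([x,y,z])-p
    print('t',round(o['time_s'],2),'at',p.round(4),np.round(o['tool_rot'],1),'q7',round(o['qpos'][6]),'| turn',(r.inv()*rt).as_rotvec(degrees=True).round(1),'| shift cm now-axes',(r.inv().apply(d)*100).round(2),'end-axes',(rt.inv().apply(d)*100).round(2))
E
python3 - <<'E'
from h import *
im,p=snap('wrist','w1.png')
print(np.round(p['extrinsics'],3),p['fx'],p['k1'])
for r in rects(red(im),300):
    w=p2w('wrist',cv2.boxPoints(r),0.02,p);print(np.round(r[0]),w.mean(0).round(4),w[:,:2].round(4).tolist())
go(.48,.395,.05,148)
t=cv2.imread('pics/top0.png')
px=[(266.7,157.7),(339.7,163.3),(334.7,234)]
w=p2w('top',px,.139);print('org',w.round(4).tolist(),[np.linalg.norm(w[1]-w[0]),np.linalg.norm(w[2]-w[1])])
m=t[155:240,355:445];print('panelpx',[ (q[0],q[1],q[2]) for q in rects((m.max(2)<110),1500)])
g=cv2.HoughCircles(cv2.resize(cv2.cvtColor(m,6),None,fx=4,fy=4),cv2.HOUGH_GRADIENT,1,60,param1=100,param2=20,minRadius=30,maxRadius=60)
c=g[0,:,:2]/4+[355,155];print(c,p2w('top',c,.009).round(4))
E
```

```text
[[ 0.402  0.916 -0.003 -0.648]
 [-0.882  0.386 -0.269  0.035]
 [-0.245  0.11   0.963 -0.39 ]
 [ 0.     0.     0.     1.   ]] 336.64018715636894 0.022046832814172933
[  7. 182.] [0.1459 0.3232 0.02  ] [[0.0883, 0.331], [0.092, 0.3567], [0.2035, 0.3166], [0.1998, 0.2884]]
t 0.15 at [0.2619 0.5945 0.2217] [-179.9    0.   156.2] q7 -3 | turn [-0.1  0.   8.2] | shift cm now-axes [-28.    -9.44  17.19] end-axes [-29.07  -5.36  17.17]
org [[0.6418, 0.1491, 0.139], [0.6205, -0.0894, 0.139], [0.3898, -0.0672, 0.139]] [np.float64(0.23939222392526668), np.float64(0.2316953111964763)]
panelpx [((36.83783721923828, 42.52702713012695), (61.81401824951172, 77.43192291259766), 80.53767395019531)]
[[381.125 184.875]
 [387.375 215.125]
 [416.375 209.375]
 [410.875 179.625]] [[ 0.5718 -0.2533  0.009 ]
 [ 0.4625 -0.2713  0.009 ]
 [ 0.482  -0.3769  0.009 ]
 [ 0.5902 -0.3625  0.009 ]]
```

View pics/w1.png

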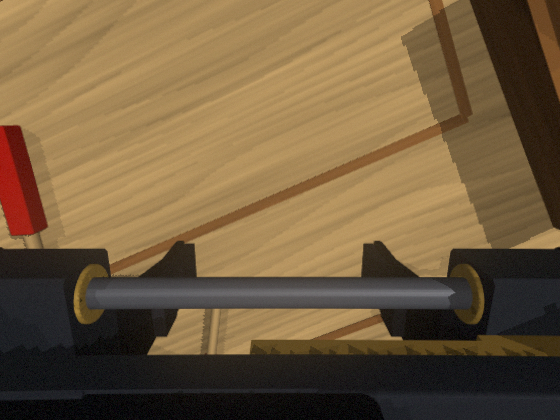

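Rows need all six numbers; the picture shows only the gripper and the large dowel at the left edge, (20,180). Retrying the move.

Emit:
jog_arm(
  motion=[
    {"x": -4, "y": -1.3, "z": 1, "ax": 0, "ay": 0, "az": 0},
    {"x": -4, "y": -1.3, "z": 1, "ax": 0, "ay": 0, "az": 0},
    {"x": -4, "y": -1.3, "z": 1, "ax": 0, "ay": 0, "az": 0},
    {"x": -4, "y": -1.3, "z": 1, "ax": 0, "ay": 0, "az": 0},
    {"x": -4, "y": -1.3, "z": 1, "ax": 0, "ay": 0, "az": 0},
  ],
  claw=1,
)

```text
time_s: 0.65
tool_pos: [0.4198, 0.4534, 0.172]
tool_rot: [-180.0, -0.0, 156.2]
force: [0.9, 1.1, 1.4]
grip_width: 0.0873
grasp_force: 0.0
```

Emit:
jog_arm(
  motion=[
    {"x": -4, "y": -1.3, "z": 1, "ax": 0, "ay": 0, "az": 0},
    {"x": -4, "y": -1.3, "z": 1, "ax": 0, "ay": 0, "az": 0},
    {"x": 0, "y": 0, "z": 0, "ax": 0, "ay": 0, "az": 8},
    {"x": 0, "y": 0, "z": 0, "ax": 0, "ay": 0, "az": 0},
    {"x": 0, "y": 0, "z": 0, "ax": 0, "ay": 0, "az": 0},
  ],
)

```text
time_s: 1.15
tool_pos: [0.4806, 0.3998, 0.1525]
tool_rot: [180.0, -0.1, 148.5]
force: [-0.4, 0.7, 0.5]
grip_width: 0.0872
grasp_force: 0.0
```

```bash
python3 - <<'E'
from h import *
im,p=snap('wrist','w2.png')
for r in rects(red(im),300):
    w=p2w('wrist',cv2.boxPoints(r),0.02,p);print(np.round(r[0]),w.mean(0).round(4),w[:,:2].round(4).tolist())
go(.48,.395,.05,148)
E
```

```text
[272. 197.] [0.4783 0.3935 0.02  ] [[0.4355, 0.4088], [0.4454, 0.425], [0.5214, 0.379], [0.5107, 0.3614]]
t 1.2 at [0.4803 0.4003 0.1527] [180.   -0.  148.5] q7 18 | turn [ 0.  -0.   0.5] | shift cm now-axes [-0.25 -0.47 10.27] end-axes [-0.25 -0.47 10.27]
```

View pics/w2.png

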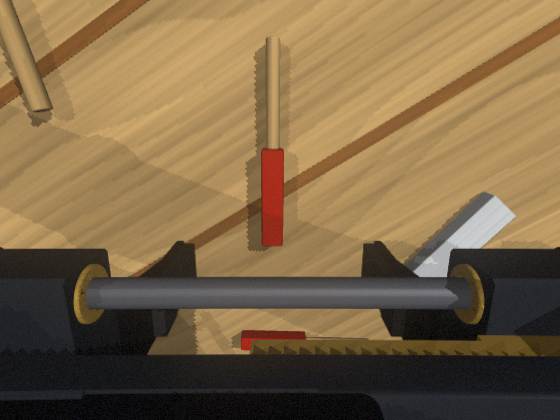

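The wrist view shows the middle dowel, handle centre (272,197) and tip (272,38) facing away. I'll descend and grip.

Emit:
jog_arm(
  motion=[
    {"x": -0.15, "y": -0.7, "z": 3, "ax": 0, "ay": 0, "az": 0.6},
    {"x": 0, "y": 0, "z": 4, "ax": 0, "ay": 0, "az": 0},
    {"x": 0, "y": 0, "z": 4, "ax": 0, "ay": 0, "az": 0},
    {"x": 0, "y": 0, "z": 2.5, "ax": 0, "ay": 0, "az": 0},
    {"x": 0, "y": 0, "z": 1.3, "ax": 0, "ay": 0, "az": 0},
  ],
)

```text
time_s: 1.7
tool_pos: [0.4765, 0.3923, 0.002]
tool_rot: [-179.8, -0.1, 147.9]
force: [-0.1, 0.0, -0.8]
grip_width: 0.0868
grasp_force: 0.0
```

Emit:
jog_arm(
  motion=[
    {"x": 0, "y": 0, "z": 0, "ax": 0, "ay": 0, "az": 0},
    {"x": 0, "y": 0, "z": 0, "ax": 0, "ay": 0, "az": 0},
    {"x": 0, "y": 0, "z": 0, "ax": 0, "ay": 0, "az": 0},
    {"x": 0, "y": 0, "z": 0, "ax": 0, "ay": 0, "az": 0},
    {"x": 0, "y": 0, "z": 0, "ax": 0, "ay": 0, "az": 0},
  ],
  claw=-1,
  squeeze=45,
)

```text
time_s: 2.2
tool_pos: [0.4797, 0.3925, 0.0057]
tool_rot: [179.9, 0.0, 147.6]
force: [-0.0, 0.3, 0.4]
grip_width: 0.0548
grasp_force: 0.0
```

Emit:
jog_arm(
  motion=[
    {"x": 0, "y": 0, "z": 0, "ax": 0, "ay": 0, "az": 0},
    {"x": 0, "y": 0, "z": 0, "ax": 0, "ay": 0, "az": 0},
    {"x": 0, "y": 0, "z": 0, "ax": 0, "ay": 0, "az": 0},
    {"x": 0, "y": 0, "z": 0, "ax": 0, "ay": 0, "az": 0},
    {"x": 0, "y": 0, "z": 0, "ax": 0, "ay": 0, "az": 0},
  ],
)

```text
time_s: 2.7
tool_pos: [0.4792, 0.392, 0.0045]
tool_rot: [180.0, 0.0, 147.6]
force: [0.3, -0.1, 0.7]
grip_width: 0.0194
grasp_force: 45.0
```

Emit:
jog_arm(
  motion=[
    {"x": 0, "y": 0, "z": -3, "ax": 0, "ay": 0, "az": 0},
    {"x": 0, "y": 0, "z": -5, "ax": 0, "ay": 0, "az": 8},
    {"x": 0, "y": 0, "z": -5, "ax": 0, "ay": 0, "az": 8},
    {"x": 0, "y": 0, "z": -5, "ax": 0, "ay": 0, "az": 8},
    {"x": 0, "y": 0, "z": -5, "ax": 0, "ay": 0, "az": 8},
  ],
)

```text
time_s: 3.2
tool_pos: [0.4788, 0.3917, 0.2365]
tool_rot: [-180.0, -0.0, 115.3]
force: [0.7, 1.0, -1.1]
grip_width: 0.0196
grasp_force: 45.0
```

Emit:
jog_arm(
  motion=[
    {"x": 0, "y": 0, "z": 0, "ax": 0, "ay": 0, "az": 8},
    {"x": 0, "y": 0, "z": 0, "ax": 0, "ay": 0, "az": 8},
    {"x": 0, "y": 0, "z": 0, "ax": 0, "ay": 0, "az": 8},
    {"x": 0, "y": 0, "z": 0, "ax": 0, "ay": 0, "az": 6.6},
    {"x": -4, "y": 0.7, "z": 0, "ax": 0, "ay": 0, "az": 0},
  ],
)

```text
time_s: 3.7
tool_pos: [0.4798, 0.3573, 0.2335]
tool_rot: [-179.9, -0.1, 85.4]
force: [0.2, 0.3, -0.7]
grip_width: 0.0196
grasp_force: 45.0
```

Emit:
jog_arm(
  motion=[
    {"x": -4.3, "y": 0.7, "z": 0, "ax": 0, "ay": 0, "az": 0},
    {"x": -4.3, "y": 0.7, "z": 0, "ax": 0, "ay": 0, "az": 0},
    {"x": -4.3, "y": 0.7, "z": 0, "ax": 0, "ay": 0, "az": 0},
    {"x": -4.3, "y": 0.7, "z": 0, "ax": 0, "ay": 0, "az": 0},
    {"x": -4.3, "y": 0.7, "z": 0, "ax": 0, "ay": 0, "az": 0},
  ],
)

```text
time_s: 4.2
tool_pos: [0.4987, 0.1325, 0.2345]
tool_rot: [180.0, -0.0, 85.0]
force: [1.9, -0.1, 0.4]
grip_width: 0.0196
grasp_force: 45.0
```

Emit:
jog_arm(
  motion=[
    {"x": -4.3, "y": 0.7, "z": 0, "ax": 0, "ay": 0, "az": 0},
    {"x": -4.3, "y": 0.7, "z": 0, "ax": 0, "ay": 0, "az": 0},
    {"x": -4.3, "y": 0.7, "z": 0, "ax": 0, "ay": 0, "az": 0},
    {"x": -4.3, "y": 0.7, "z": 0, "ax": 0, "ay": 0, "az": 0},
    {"x": -4.3, "y": 0.7, "z": 0, "ax": 0, "ay": 0, "az": 0},
  ],
)

```text
time_s: 4.7
tool_pos: [0.5149, -0.0846, 0.2347]
tool_rot: [180.0, -0.0, 85.0]
force: [0.6, -0.3, -0.4]
grip_width: 0.0194
grasp_force: 45.0
```

Emit:
jog_arm(
  motion=[
    {"x": -4.3, "y": 0.7, "z": 0, "ax": 0, "ay": 0, "az": 0},
    {"x": -4.3, "y": 0.7, "z": 0, "ax": 0, "ay": 0, "az": 0},
    {"x": -4.3, "y": 0.7, "z": 0, "ax": 0, "ay": 0, "az": 0},
    {"x": -4.3, "y": 0.7, "z": 0, "ax": 0, "ay": 0, "az": 0},
    {"x": 0, "y": 0, "z": 0, "ax": 0, "ay": 0, "az": 0},
  ],
)

```text
time_s: 5.2
tool_pos: [0.5258, -0.2645, 0.2346]
tool_rot: [-180.0, 0.3, 84.4]
force: [-0.1, -0.3, -0.6]
grip_width: 0.0195
grasp_force: 45.0
```

Emit:
jog_arm(
  motion=[
    {"x": 0, "y": 0, "z": 2, "ax": 0, "ay": 8, "az": 0},
    {"x": 0, "y": 0, "z": 2, "ax": 0, "ay": 8, "az": 0},
    {"x": 0, "y": 0, "z": 0, "ax": 0, "ay": 8, "az": 0},
    {"x": 0, "y": 0, "z": 0, "ax": 0, "ay": 8, "az": 0},
    {"x": 0, "y": 0, "z": 0, "ax": 0, "ay": 8, "az": 0},
  ],
)

```text
time_s: 5.7
tool_pos: [0.5287, -0.2541, 0.1952]
tool_rot: [179.9, -40.3, 85.1]
force: [0.6, 0.3, -0.6]
grip_width: 0.0196
grasp_force: 45.0
```

```bash
python3 - <<'E'
from h import *
im,p=snap('wrist','w3.png')
go(.53,-.26,.2,85)
for x in (-.1,-.05,0,.05,.1): print(x,w2p('wrist',np.array([.501,-.0787,.076])+np.array([.996,-.0889,0])*x,p).round())
E
```

```text
t 5.75 at [ 0.5255 -0.2578  0.1898] [-179.4  -40.5   84.2] q7 52 | turn [ -0.3 -40.5  -0.6] | shift cm now-axes [ 0.53  0.46 -0.9 ] end-axes [-0.18  0.47 -1.02]
-0.1 [[142. 131.]]
-0.05 [[190. 131.]]
0 [[237. 131.]]
0.05 [[285. 132.]]
0.1 [[332. 132.]]
```

View pics/w3.png

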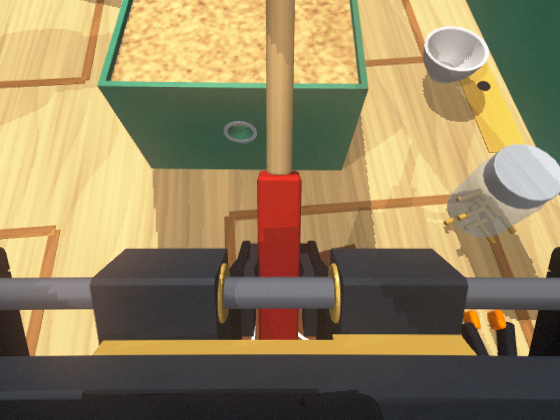

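Hole at (241,132) in the organiser's back, with the dowel held straight along the tool at x≈280. Computing the geometry.

```bash
cat > geo.py <<'E'
from h import *
E
python3 - <<'E'
from h import *
p=env.camera_params('wrist')
h=p2w('wrist',[(241,132)],.076,p)[0];t=p2w('wrist',[(105,87),(367,87)],.139,p);b=p2w('wrist',[(154,167),(345,167)],0,p)
print(h.round(4),t.round(4).tolist(),b.round(4).tolist())
for q in(t,b):
    d=q[1]-q[0];print(np.linalg.norm(d),np.degrees(np.arctan2(d[1],d[0])),((q[0]+q[1])/2).round(4))
# face plane check: hole dist
E
```

```text
[ 0.5023 -0.0862  0.076 ] [[0.392, -0.0762, 0.139], [0.6176, -0.0987, 0.139]] [[0.3859, -0.0701, 0.0], [0.6235, -0.0935, 0.0]]
0.22672282730712456 -5.687707956908068 [ 0.5048 -0.0874  0.139 ]
0.23871720944841737 -5.628137653907576 [ 0.5047 -0.0818  0.    ]
```

Emit:
jog_arm(
  motion=[
    {"x": 0, "y": 0, "z": 0, "ax": 0, "ay": -8, "az": 0},
    {"x": 0, "y": 0, "z": 0, "ax": 0, "ay": -8, "az": 0},
    {"x": 0, "y": 0, "z": 0, "ax": 0, "ay": -8, "az": 0},
    {"x": 0, "y": 0, "z": 0, "ax": 0, "ay": -8, "az": 0},
    {"x": 0, "y": 0, "z": 0, "ax": 0, "ay": -8, "az": 0},
  ],
)

```text
time_s: 6.25
tool_pos: [0.5292, -0.2537, 0.1959]
tool_rot: [179.8, 0.3, 85.1]
force: [-0.6, -0.1, -0.6]
grip_width: 0.0195
grasp_force: 45.0
```

Emit:
jog_arm(
  motion=[
    {"x": 0, "y": -2, "z": 3, "ax": 0, "ay": 0, "az": 0},
    {"x": 0, "y": -2, "z": 3, "ax": 0, "ay": 0, "az": 0},
    {"x": 0, "y": 0, "z": 3, "ax": 0, "ay": 0, "az": 0},
    {"x": 0, "y": 0, "z": 3, "ax": 0, "ay": 0, "az": 0},
    {"x": 0, "y": 0, "z": 0, "ax": 0, "ay": 0, "az": 0},
  ],
)

```text
time_s: 6.75
tool_pos: [0.4858, -0.2479, 0.0714]
tool_rot: [-179.6, -0.1, 85.1]
force: [0.0, -0.3, 0.3]
grip_width: 0.0195
grasp_force: 45.0
```

Emit:
jog_arm(
  motion=[
    {"x": 0, "y": 0, "z": 0, "ax": 0, "ay": 0, "az": 0},
    {"x": 0, "y": 0, "z": 0, "ax": 0, "ay": 0, "az": 0},
    {"x": 0, "y": 0, "z": 0, "ax": 0, "ay": 0, "az": 0},
    {"x": 0, "y": 0, "z": 0, "ax": 0, "ay": 0, "az": 0},
    {"x": 0, "y": 0, "z": 0, "ax": 0, "ay": 0, "az": 0},
  ],
)

```text
time_s: 7.25
tool_pos: [0.4891, -0.2506, 0.0754]
tool_rot: [179.9, 0.0, 85.0]
force: [0.3, -0.1, 0.0]
grip_width: 0.0197
grasp_force: 45.0
```

```bash
python3 - <<'E'
from h import *
go(.4873,-.2403,.0705,84.5)
im,p=snap('wrist','w4.png');go(.4873,-.2403,.0705,84.5)
print(w2p('wrist',[[.5023,-.0845,.076]],p))
snap('top','t4.png')
E
```

```text
t 7.25 at [ 0.4891 -0.2506  0.0754] [179.9   0.   85. ] q7 31 | turn [0.1 0.  0.5] | shift cm now-axes [ 1.01 -0.26  0.49] end-axes [ 1.01 -0.27  0.49]
t 7.3 at [ 0.4889 -0.2505  0.0752] [179.9  -0.   85. ] q7 31 | turn [ 0.1 -0.   0.5] | shift cm now-axes [ 1.01 -0.25  0.47] end-axes [ 1.   -0.26  0.47]
[[ 273.18657304 -148.11404953]]
```

View pics/w4.png

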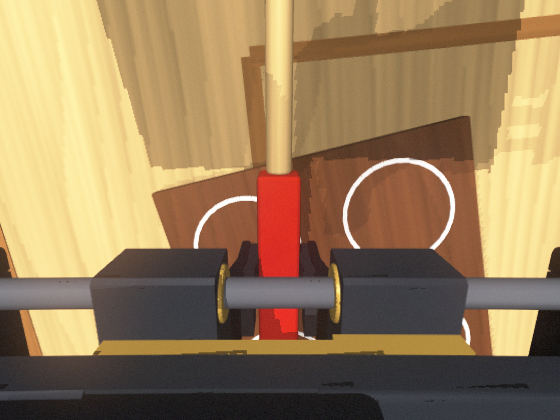

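Emit:
jog_arm(
  motion=[
    {"x": -1, "y": 1.5, "z": -3, "ax": 0, "ay": 8, "az": 0.5},
    {"x": 0, "y": 1.5, "z": -2, "ax": 0, "ay": 8, "az": 0},
    {"x": 0, "y": 1, "z": 0, "ax": 0, "ay": 8, "az": 0},
    {"x": 0, "y": 0, "z": 0, "ax": 0, "ay": 8, "az": 0},
    {"x": 0, "y": 0, "z": 0, "ax": 0, "ay": 8, "az": 0},
  ],
)

```text
time_s: 7.85
tool_pos: [0.5279, -0.2679, 0.1252]
tool_rot: [179.9, -40.2, 84.6]
force: [0.5, -0.3, -1.0]
grip_width: 0.0194
grasp_force: 45.0
```

Emit:
jog_arm(
  motion=[
    {"x": 0, "y": 0, "z": 0, "ax": 0, "ay": 0, "az": 0},
    {"x": 0, "y": 0, "z": 0, "ax": 0, "ay": 0, "az": 0},
    {"x": 0, "y": 0, "z": 0, "ax": 0, "ay": 0, "az": 0},
    {"x": 0, "y": 0, "z": 0, "ax": 0, "ay": 0, "az": 0},
    {"x": 0, "y": 0, "z": 0, "ax": 0, "ay": 0, "az": 0},
  ],
)

```text
time_s: 8.35
tool_pos: [0.5284, -0.2653, 0.1261]
tool_rot: [179.8, -39.9, 84.8]
force: [-0.2, 0.9, -0.7]
grip_width: 0.0196
grasp_force: 45.0
```

Emit:
jog_arm(
  motion=[
    {"x": 0, "y": 0, "z": 0, "ax": 0, "ay": 0, "az": 0},
    {"x": 0, "y": 0, "z": 0, "ax": 0, "ay": 0, "az": 0},
    {"x": 0, "y": 0, "z": 0, "ax": 0, "ay": 0, "az": 0},
    {"x": 0, "y": 0, "z": 0, "ax": 0, "ay": 0, "az": 0},
    {"x": 0, "y": 0, "z": 0, "ax": 0, "ay": 0, "az": 0},
  ],
)

```text
time_s: 8.85
tool_pos: [0.5272, -0.2669, 0.1244]
tool_rot: [-179.9, -40.0, 84.5]
force: [0.4, 0.1, -0.3]
grip_width: 0.0197
grasp_force: 45.0
```

```bash
python3 - <<'E'
from h import *
im,p=snap('wrist','w5.png');np.save('p5.npy',p,allow_pickle=True)
go(.4873,-.2403,.0705,84.5);print(w2p('wrist',[[.5035,-.082,.076]],p))
print(p['cx'],p['cy'])
E
```

```text
t 8.9 at [ 0.5272 -0.2669  0.1244] [-179.9  -40.    84.5] q7 56 | turn [ -0. -40.   0.] | shift cm now-axes [-1.73 -4.23  5.59] end-axes [ 2.27 -4.23  5.39]
[[230.61016956  70.9474198 ]]
278.4927069065839 208.04682849770026
```

View pics/w5.png

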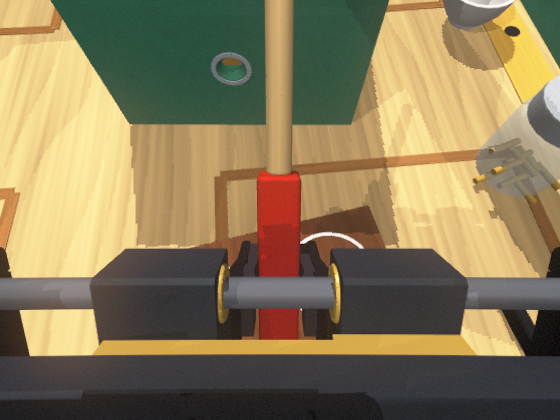

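```bash
python3 - <<'E'
from h import *
p=np.load('p5.npy',allow_pickle=True).item()
h=p2w('wrist',[(231.5,68)],.076,p)[0];b=p2w('wrist',[(131,124.5),(352,124.5)],0,p);d=b[1]-b[0]
print(h.round(4),b.round(4).tolist(),np.linalg.norm(d),np.degrees(np.arctan2(d[1],d[0])),b.mean(0))
yaw=np.degrees(np.arctan2(d[1],d[0]))+90
u=np.array([np.cos(np.radians(84.7)),np.sin(np.radians(84.7))])
T=h[:2]-u*.1565;print(T);go(T[0],T[1],.0705,84.7)
# dowel axis height in tool: handle top-face/near end edges at (258..300,173)
E=np.array(p['extrinsics']);o=env.get_obs();Rt=R.from_euler('xyz',o['tool_rot'],degrees=True).as_matrix()
for zz in(-.004,-.006,-.008,-.010):   # axis z in tool
    P=[[.135-.09,-.01,zz-.01],[.045,.01,zz-.01]]
    print(zz,w2p('wrist',np.array(P)@Rt.T+o['tool_pos'],p).round(1).tolist())
E
```

```text
[ 0.5044 -0.0786  0.076 ] [[0.3867, -0.0689, 0.0], [0.6244, -0.0913, 0.0]] 0.23880826091092125 -5.374838325162862 [ 0.50554723 -0.08012083  0.        ]
[ 0.48995113 -0.23444761]
t 8.9 at [ 0.5272 -0.2669  0.1244] [-179.9  -40.    84.5] q7 56 | turn [  0.  -40.   -0.2] | shift cm now-axes [-1.26 -4.02  5.98] end-axes [ 2.89 -4.01  5.39]
-0.004 [[254.2, 177.6], [298.9, 177.7]]
-0.006 [[253.8, 178.5], [299.2, 178.5]]
-0.008 [[253.5, 179.3], [299.4, 179.4]]
-0.01 [[253.2, 180.2], [299.7, 180.2]]
```

Emit:
jog_arm(
  motion=[
    {"x": 0, "y": 0, "z": 0, "ax": 0, "ay": -8, "az": 0},
    {"x": 0, "y": 0, "z": 0, "ax": 0, "ay": -8, "az": 0},
    {"x": 0, "y": 0, "z": 0, "ax": 0, "ay": -8, "az": 0},
    {"x": 0, "y": 0, "z": 0, "ax": 0, "ay": -8, "az": 0},
    {"x": 0, "y": 0, "z": 0, "ax": 0, "ay": -8, "az": 0},
  ],
)

```text
time_s: 9.4
tool_pos: [0.5277, -0.2673, 0.1256]
tool_rot: [179.9, 0.3, 84.5]
force: [-0.1, 0.5, -1.2]
grip_width: 0.0199
grasp_force: 45.0
```

Emit:
jog_arm(
  motion=[
    {"x": 0, "y": -2, "z": 2, "ax": 0, "ay": 0, "az": 0},
    {"x": 0, "y": -2.1, "z": 2, "ax": 0, "ay": 0, "az": 0},
    {"x": 2, "y": 0, "z": 1.4, "ax": 0, "ay": 0, "az": 0},
    {"x": 0, "y": 0, "z": 0, "ax": 0, "ay": 0, "az": 0},
    {"x": 0, "y": 0, "z": 0, "ax": 0, "ay": 0, "az": 0},
  ],
)

```text
time_s: 9.9
tool_pos: [0.4889, -0.2431, 0.071]
tool_rot: [-180.0, 0.0, 84.6]
force: [-0.1, -0.8, -0.4]
grip_width: 0.0193
grasp_force: 45.0
```

Emit:
jog_arm(
  motion=[
    {"x": 0, "y": 0, "z": 0, "ax": 0, "ay": 0, "az": 0},
    {"x": 0, "y": 0, "z": 0, "ax": 0, "ay": 0, "az": 0},
    {"x": 0, "y": 0, "z": 0, "ax": 0, "ay": 0, "az": 0},
    {"x": 0, "y": 0, "z": 0, "ax": 0, "ay": 0, "az": 0},
    {"x": 0, "y": 0, "z": 0, "ax": 0, "ay": 0, "az": 0},
  ],
)

```text
time_s: 10.4
tool_pos: [0.4884, -0.2433, 0.0707]
tool_rot: [-180.0, 0.0, 84.5]
force: [0.7, 0.0, -0.6]
grip_width: 0.0193
grasp_force: 45.0
```

```bash
python3 - <<'E'
from h import *
go(.48995,-.23445,.0705,84.65)
im,p=snap('top','t6.png');go(.48995,-.23445,.0705,84.65)
# dowel tip and axis in top view
print('pred tip,hole',w2p('top',[[.48995+.0936*.137,-.23445+.9956*.137,.076],[.5044,-.0786,.139]],p).round(1))
E
```

```text
t 10.4 at [ 0.4884 -0.2433  0.0707] [-180.     0.    84.5] q7 31 | turn [-0.   0.  -0.1] | shift cm now-axes [0.89 0.07 0.02] end-axes [0.89 0.07 0.02]
t 10.45 at [ 0.4884 -0.2432  0.0706] [-180.     0.    84.5] q7 31 | turn [-0.   0.  -0.1] | shift cm now-axes [0.88 0.07 0.01] end-axes [0.88 0.07 0.01]
pred tip,hole [[340.9 201.7]
 [337.4 198.4]]
```

Emit:
jog_arm(
  motion=[
    {"x": 0.8, "y": 0.05, "z": 0, "ax": 0, "ay": 0, "az": 0},
    {"x": 0.8, "y": 0, "z": 0, "ax": 0, "ay": 0, "az": 0},
    {"x": 0.8, "y": 0, "z": 0, "ax": 0, "ay": 0, "az": 0},
    {"x": 0.8, "y": 0, "z": 0, "ax": 0, "ay": 0, "az": 0},
    {"x": 0.3, "y": 0, "z": 0, "ax": 0, "ay": 0, "az": 0},
  ],
)

```text
time_s: 10.95
tool_pos: [0.4925, -0.2065, 0.0705]
tool_rot: [-180.0, -0.0, 84.6]
force: [0.2, -0.2, -1.0]
grip_width: 0.0196
grasp_force: 45.0
```

Emit:
jog_arm(
  motion=[
    {"x": 0.2, "y": 0, "z": 0, "ax": 0, "ay": 0, "az": 0},
    {"x": 0.2, "y": 0, "z": 0, "ax": 0, "ay": 0, "az": 0},
    {"x": 0.2, "y": 0, "z": 0, "ax": 0, "ay": 0, "az": 0},
    {"x": 0, "y": 0, "z": 0, "ax": 0, "ay": 0, "az": 0},
    {"x": 0, "y": 0, "z": 0, "ax": 0, "ay": 0, "az": 0},
  ],
)

```text
time_s: 11.45
tool_pos: [0.4927, -0.2024, 0.0706]
tool_rot: [-180.0, 0.0, 84.5]
force: [-0.3, 0.2, -0.3]
grip_width: 0.0198
grasp_force: 45.0
```

Emit:
jog_arm(
  motion=[
    {"x": 0.2, "y": 0, "z": 0, "ax": 0, "ay": 0, "az": 0},
    {"x": 0.2, "y": 0, "z": 0, "ax": 0, "ay": 0, "az": 0},
    {"x": 0.2, "y": 0, "z": 0, "ax": 0, "ay": 0, "az": 0},
    {"x": 0, "y": 0, "z": 0, "ax": 0, "ay": 0, "az": 0},
    {"x": 0, "y": 0, "z": 0, "ax": 0, "ay": 0, "az": 0},
  ],
)

```text
time_s: 11.95
tool_pos: [0.4931, -0.198, 0.0708]
tool_rot: [-180.0, 0.1, 84.5]
force: [-0.3, -5.7, -1.0]
grip_width: 0.0197
grasp_force: 45.0
```

Emit:
jog_arm(
  motion=[
    {"x": 0.15, "y": 0, "z": 0, "ax": 0, "ay": 0, "az": 0},
    {"x": 0.15, "y": 0, "z": 0, "ax": 0, "ay": 0, "az": 0},
    {"x": 0, "y": 0, "z": 0, "ax": 0, "ay": 0, "az": 0},
    {"x": 0, "y": 0, "z": 0, "ax": 0, "ay": 0, "az": 0},
    {"x": 0, "y": 0, "z": 0, "ax": 0, "ay": 0, "az": 0},
  ],
)

```text
time_s: 12.45
tool_pos: [0.4931, -0.1976, 0.0711]
tool_rot: [180.0, 0.3, 84.4]
force: [-1.1, -9.5, 0.0]
grip_width: 0.0196
grasp_force: 45.0
```

```bash
cat >> h.py <<'E'
def handle_px(im):
    a=im[150:245,225:265].astype(int);m=(a.min(2)>165)&(a.max(2)-a.min(2)<35)
    return [(np.round(r[0]+np.array([225,150]),1),np.round(r[1]),round(r[2])) for r in rects(m,20)]
E
python3 - <<'E'
from h import *
print(handle_px(cv2.imread('pics/top0.png')),handle_px(cv2.imread('pics/t6.png')))
im,p=snap('top','t7.png');print(handle_px(im))
E
```

```text
[(array([251.4, 193.3]), array([11., 32.]), 5)] [(array([251.4, 192.9]), array([11., 31.]), 5)]
[(array([251.4, 192.9]), array([11., 31.]), 5)]
```

Emit:
jog_arm(
  motion=[
    {"x": 0.15, "y": 0, "z": 0, "ax": 0, "ay": 0, "az": 0},
    {"x": 0.15, "y": 0, "z": 0, "ax": 0, "ay": 0, "az": 0},
    {"x": 0, "y": 0, "z": 0, "ax": 0, "ay": 0, "az": 0},
    {"x": 0, "y": 0, "z": 0, "ax": 0, "ay": 0, "az": 0},
    {"x": 0, "y": 0, "z": 0, "ax": 0, "ay": 0, "az": 0},
  ],
)

```text
time_s: 13.0
tool_pos: [0.4934, -0.1934, 0.0707]
tool_rot: [180.0, 0.2, 84.4]
force: [-0.3, -7.7, -2.5]
grip_width: 0.0198
grasp_force: 45.0
```

Emit:
jog_arm(
  motion=[
    {"x": 0.15, "y": 0, "z": 0, "ax": 0, "ay": 0, "az": 0},
    {"x": 0.15, "y": 0, "z": 0, "ax": 0, "ay": 0, "az": 0},
    {"x": 0, "y": 0, "z": 0, "ax": 0, "ay": 0, "az": 0},
    {"x": 0, "y": 0, "z": 0, "ax": 0, "ay": 0, "az": 0},
    {"x": 0, "y": 0, "z": 0, "ax": 0, "ay": 0, "az": 0},
  ],
)

```text
time_s: 13.5
tool_pos: [0.4935, -0.1913, 0.0707]
tool_rot: [180.0, 0.3, 84.4]
force: [-0.1, -8.7, -1.5]
grip_width: 0.0197
grasp_force: 45.0
```

```bash
python3 - <<'E'
from h import *
im,p=snap('top','t8.png');print(handle_px(im))
E
```

```text
[(array([237.5, 191.9]), array([11., 31.]), 5)]
```

The drawer's handle moved about 14 px out, so the catch has released. Now I'll retract the dowel and carry it to the tray.

Emit:
jog_arm(
  motion=[
    {"x": -1, "y": 0, "z": 0, "ax": 0, "ay": 0, "az": 0},
    {"x": -1.5, "y": 0, "z": 0, "ax": 0, "ay": 0, "az": 0},
    {"x": -2, "y": 0, "z": 0, "ax": 0, "ay": 0, "az": 0},
    {"x": -3, "y": 0, "z": 0, "ax": 0, "ay": 0, "az": 0},
    {"x": -1, "y": 0, "z": 0, "ax": 0, "ay": 0, "az": 0},
  ],
)

```text
time_s: 14.05
tool_pos: [0.4855, -0.2742, 0.0707]
tool_rot: [-180.0, 0.0, 84.4]
force: [-0.0, 0.2, 0.2]
grip_width: 0.0197
grasp_force: 45.0
```

Emit:
jog_arm(
  motion=[
    {"x": 0, "y": 0, "z": -4, "ax": 0, "ay": 0, "az": 0},
    {"x": 0, "y": 0, "z": -4, "ax": 0, "ay": 0, "az": 0},
    {"x": 0, "y": 0, "z": -4, "ax": 0, "ay": 0, "az": -8},
    {"x": 0, "y": 0, "z": -4, "ax": 0, "ay": 0, "az": -8},
    {"x": 0, "y": 0, "z": 0, "ax": 0, "ay": 0, "az": -8},
  ],
)

```text
time_s: 14.55
tool_pos: [0.4893, -0.2723, 0.2363]
tool_rot: [179.5, 0.2, 108.9]
force: [0.2, -0.5, -0.4]
grip_width: 0.0195
grasp_force: 45.0
```

Emit:
jog_arm(
  motion=[
    {"x": 0, "y": 0, "z": 0, "ax": 0, "ay": 0, "az": -8},
    {"x": 0, "y": 0, "z": 0, "ax": 0, "ay": 0, "az": -8},
    {"x": 0, "y": 0, "z": 0, "ax": 0, "ay": 0, "az": -8},
    {"x": 0, "y": 0, "z": 0, "ax": 0, "ay": 0, "az": -8},
    {"x": 0, "y": 0, "z": 0, "ax": 0, "ay": 0, "az": -8},
  ],
)

```text
time_s: 15.05
tool_pos: [0.4864, -0.2704, 0.2304]
tool_rot: [179.9, -0.1, 148.9]
force: [0.1, -0.2, -0.6]
grip_width: 0.0196
grasp_force: 45.0
```

Emit:
jog_arm(
  motion=[
    {"x": 0, "y": 0, "z": 0, "ax": 0, "ay": 0, "az": -8},
    {"x": 0, "y": 0, "z": 0, "ax": 0, "ay": 0, "az": -8},
    {"x": 0, "y": 0, "z": 0, "ax": 0, "ay": 0, "az": -8},
    {"x": 0, "y": 0, "z": 0, "ax": 0, "ay": 0, "az": -2},
    {"x": 0, "y": 0, "z": 0, "ax": 0, "ay": 0, "az": 0},
  ],
)

```text
time_s: 15.55
tool_pos: [0.4864, -0.2706, 0.2304]
tool_rot: [179.9, -0.0, 174.6]
force: [0.2, -0.3, -1.8]
grip_width: 0.0197
grasp_force: 45.0
```

Emit:
jog_arm(
  motion=[
    {"x": -0.9, "y": 4.5, "z": 0, "ax": 0, "ay": 0, "az": 0},
    {"x": -0.9, "y": 4.5, "z": 0, "ax": 0, "ay": 0, "az": 0},
    {"x": -0.9, "y": 4.5, "z": 0, "ax": 0, "ay": 0, "az": 0},
    {"x": -0.9, "y": 4.5, "z": 0, "ax": 0, "ay": 0, "az": 0},
    {"x": -0.9, "y": 4.5, "z": 0, "ax": 0, "ay": 0, "az": 0},
  ],
)

```text
time_s: 16.05
tool_pos: [0.5525, -0.0495, 0.2307]
tool_rot: [179.9, -0.0, 174.5]
force: [0.8, 0.2, -0.8]
grip_width: 0.0195
grasp_force: 45.0
```

Emit:
jog_arm(
  motion=[
    {"x": 0, "y": 2.4, "z": 0, "ax": 0, "ay": 0, "az": 0},
    {"x": 0, "y": 0, "z": 0, "ax": 0, "ay": 0, "az": 0},
    {"x": 0, "y": 0, "z": 0, "ax": 0, "ay": 0, "az": 0},
    {"x": 0, "y": 0, "z": 0, "ax": 0, "ay": 0, "az": 0},
    {"x": 0, "y": 0, "z": 0, "ax": 0, "ay": 0, "az": 0},
  ],
)

```text
time_s: 16.55
tool_pos: [0.5545, -0.03, 0.2307]
tool_rot: [180.0, -0.0, 174.4]
force: [0.3, 0.0, -0.9]
grip_width: 0.0196
grasp_force: 45.0
```

```bash
python3 - <<'E'
from h import *
go(.5554,-.0245,.138,174.6)
im,p=snap('top','t9.png');print(handle_px(im))
E
```

```text
t 16.55 at [ 0.5545 -0.03    0.2307] [180.   -0.  174.4] q7 88 | turn [ 0.  -0.  -0.2] | shift cm now-axes [-0.04  0.55  9.27] end-axes [-0.04  0.55  9.27]
[(array([237.5, 191.9]), array([11., 31.]), 5)]
```

Emit:
jog_arm(
  motion=[
    {"x": 0, "y": 0.5, "z": 2.5, "ax": 0, "ay": 0, "az": 0},
    {"x": 0, "y": 0, "z": 2.5, "ax": 0, "ay": 0, "az": 0},
    {"x": 0, "y": 0, "z": 2.5, "ax": 0, "ay": 0, "az": 0},
    {"x": 0, "y": 0, "z": 1.3, "ax": 0, "ay": 0, "az": 0},
    {"x": 0, "y": 0, "z": 0.3, "ax": 0, "ay": 0, "az": 0},
  ],
)

```text
time_s: 17.1
tool_pos: [0.554, -0.024, 0.1381]
tool_rot: [-180.0, -0.2, 174.5]
force: [-0.3, 0.0, -0.4]
grip_width: 0.0195
grasp_force: 45.0
```

Emit:
jog_arm(
  motion=[
    {"x": 0, "y": 0, "z": 0.1, "ax": 0, "ay": 0, "az": 0},
    {"x": 0, "y": 0, "z": 0, "ax": 0, "ay": 0, "az": 0},
    {"x": 0, "y": 0, "z": 0, "ax": 0, "ay": 0, "az": 0},
    {"x": 0, "y": 0, "z": 0, "ax": 0, "ay": 0, "az": 0},
    {"x": 0, "y": 0, "z": 0, "ax": 0, "ay": 0, "az": 0},
  ],
)

```text
time_s: 17.6
tool_pos: [0.5554, -0.0233, 0.1391]
tool_rot: [180.0, 0.0, 174.5]
force: [0.4, -0.7, -1.3]
grip_width: 0.0199
grasp_force: 45.0
```

Emit:
jog_arm(
  motion=[
    {"x": 0, "y": 0, "z": 0, "ax": 0, "ay": 0, "az": 0},
    {"x": 0, "y": 0, "z": 0, "ax": 0, "ay": 0, "az": 0},
    {"x": 0, "y": 0, "z": 0, "ax": 0, "ay": 0, "az": 0},
    {"x": 0, "y": 0, "z": 0, "ax": 0, "ay": 0, "az": 0},
    {"x": 0, "y": 0, "z": 0, "ax": 0, "ay": 0, "az": 0},
  ],
  claw=-0.2,
)

```text
time_s: 18.1
tool_pos: [0.5551, -0.0234, 0.1386]
tool_rot: [180.0, -0.0, 174.5]
force: [-0.3, -0.3, -0.2]
grip_width: 0.0344
grasp_force: 0.0
```

Emit:
jog_arm(
  motion=[
    {"x": 0, "y": 0, "z": -1, "ax": 0, "ay": 0, "az": 0},
    {"x": 0, "y": 0, "z": -2, "ax": 0, "ay": 0, "az": 0},
    {"x": 0, "y": 0, "z": -3, "ax": 0, "ay": 0, "az": 0},
    {"x": 0, "y": 0, "z": -4, "ax": 0, "ay": 0, "az": 0},
    {"x": 0, "y": 0, "z": -2, "ax": 0, "ay": 0, "az": 0},
  ],
)

```text
time_s: 18.6
tool_pos: [0.5565, -0.0237, 0.2628]
tool_rot: [179.9, 0.3, 174.5]
force: [-0.4, -0.2, -0.3]
grip_width: 0.0349
grasp_force: 0.0
```

```bash
python3 - <<'E'
from h import *
im,p=snap('top','t10.png');a=im[150:245,215:265].astype(int);m=(a.min(2)>150)&(a.max(2)-a.min(2)<40)
c=m.sum(0);print(dict(zip(range(215,265),c)));print(handle_px(im))
ys,xs=np.nonzero(m);L=np.array([[xs[ys==r].min()+215,r+150] for r in sorted(set(ys))]);print(L[::3].tolist())
w=p2w('top',[[L[:,0].mean()+1,L[:,1].mean()]],.103,p)[0];print(w.round(4))
go(w[0],w[1],.09,174.5)
rm=red(im[140:250,250:350]);print([(np.array(r[0])+[250,140],r[1]) for r in rects(rm)])
snap('top','t10c.png',(200,130,360,250),4)
E
```

```text
{215: np.int64(0), 216: np.int64(0), 217: np.int64(0), 218: np.int64(0), 219: np.int64(0), 220: np.int64(0), 221: np.int64(0), 222: np.int64(0), 223: np.int64(0), 224: np.int64(0), 225: np.int64(0), 226: np.int64(0), 227: np.int64(0), 228: np.int64(0), 229: np.int64(0), 230: np.int64(0), 231: np.int64(5), 232: np.int64(15), 233: np.int64(22), 234: np.int64(23), 235: np.int64(14), 236: np.int64(5), 237: np.int64(4), 238: np.int64(4), 239: np.int64(4), 240: np.int64(4), 241: np.int64(3), 242: np.int64(3), 243: np.int64(2), 244: np.int64(1), 245: np.int64(0), 246: np.int64(0), 247: np.int64(0), 248: np.int64(0), 249: np.int64(0), 250: np.int64(0), 251: np.int64(0), 252: np.int64(0), 253: np.int64(0), 254: np.int64(0), 255: np.int64(2), 256: np.int64(4), 257: np.int64(5), 258: np.int64(10), 259: np.int64(15), 260: np.int64(22), 261: np.int64(15), 262: np.int64(9), 263: np.int64(8), 264: np.int64(0)}
[(array([237.5, 191.9]), array([11., 31.]), 5)]
[[260, 175], [234, 178], [234, 181], [233, 184], [233, 187], [233, 190], [232, 193], [232, 196], [232, 199], [232, 202], [231, 205], [258, 208], [255, 211], [258, 214]]
[0.5267 0.2453 0.103 ]
t 18.65 at [ 0.5578 -0.0237  0.2653] [179.9   0.5 174.5] q7 87 | turn [0.1 0.5 0. ] | shift cm now-axes [ 5.81 26.44 17.54] end-axes [ 5.67 26.48 17.53]
[]
```

View pics/t10c.png

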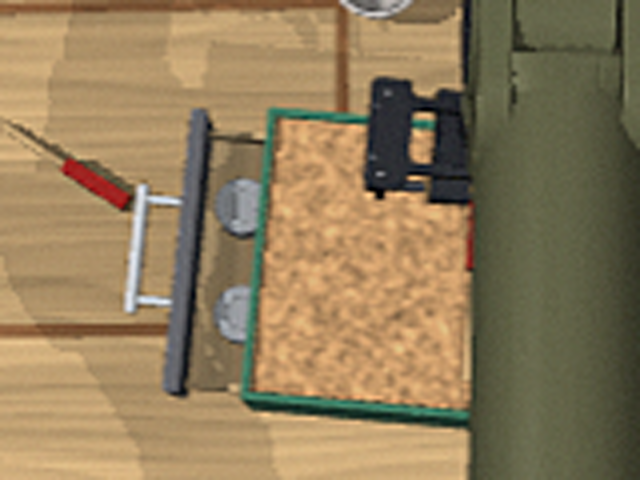

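Drawer is out about 45 mm with two weights visible at crop (240,207) and (237,312); handle bar centre at crop (138,248), which is px (234.5,192).

```bash
python3 - <<'E'
from h import *
w=p2w('top',[[234.4,191.8],[236.5,176.5],[232.7,207.5]],.105);print(w.round(4))
go(w[0][0],w[0][1],.09,174.5)
E
```

```text
[[0.5356 0.2589 0.105 ]
 [0.5874 0.2523 0.105 ]
 [0.483  0.2641 0.105 ]]
t 18.7 at [ 0.5573 -0.0236  0.2631] [179.9   0.4 174.5] q7 87 | turn [0.1 0.4 0. ] | shift cm now-axes [ 4.97 27.89 17.32] end-axes [ 4.87 27.92 17.31]
```

Emit:
jog_arm(
  motion=[
    {"x": 0.8, "y": 4.6, "z": 0, "ax": 0, "ay": 0, "az": 0},
    {"x": 0.8, "y": 4.6, "z": 0, "ax": 0, "ay": 0, "az": 0},
    {"x": 0.8, "y": 4.6, "z": 0, "ax": 0, "ay": 0, "az": 0},
    {"x": 0.8, "y": 4.6, "z": 0, "ax": 0, "ay": 0, "az": 0},
    {"x": 0.8, "y": 4.6, "z": 0, "ax": 0, "ay": 0, "az": 0},
  ],
  claw=-0.36,
)

```text
time_s: 19.2
tool_pos: [0.5365, 0.211, 0.2582]
tool_rot: [-180.0, -0.1, 174.5]
force: [0.6, -0.1, -0.0]
grip_width: 0.0278
grasp_force: 0.0
```

Emit:
jog_arm(
  motion=[
    {"x": 0.9, "y": 4.9, "z": 0, "ax": 0, "ay": 0, "az": 0},
    {"x": 0, "y": 0, "z": 3, "ax": 0, "ay": 0, "az": 0},
    {"x": 0, "y": 0, "z": 3, "ax": 0, "ay": 0, "az": 0},
    {"x": 0, "y": 0, "z": 3, "ax": 0, "ay": 0, "az": 0},
    {"x": 0, "y": 0, "z": 0, "ax": 0, "ay": 0, "az": 0},
  ],
)

```text
time_s: 19.7
tool_pos: [0.5296, 0.2575, 0.1635]
tool_rot: [-179.7, -0.5, 174.5]
force: [-0.4, -0.2, -0.8]
grip_width: 0.0283
grasp_force: 0.0
```

```bash
python3 - <<'E'
from h import *
go(.5356,.2589,.09,174.5)
E
```

```text
t 19.7 at [0.5296 0.2575 0.1635] [-179.7   -0.5  174.5] q7 60 | turn [-0.3 -0.5  0.1] | shift cm now-axes [-0.64  0.24  7.35] end-axes [-0.58  0.19  7.35]
```

Emit:
jog_arm(
  motion=[
    {"x": 0, "y": 0.1, "z": 2.5, "ax": 0, "ay": 0, "az": 0},
    {"x": 0, "y": 0, "z": 2.5, "ax": 0, "ay": 0, "az": 0},
    {"x": 0, "y": 0, "z": 2, "ax": 0, "ay": 0, "az": 0},
    {"x": 0, "y": 0, "z": 0, "ax": 0, "ay": 0, "az": 0},
    {"x": 0, "y": 0, "z": 0, "ax": 0, "ay": 0, "az": 0},
  ],
)

```text
time_s: 20.2
tool_pos: [0.5336, 0.2602, 0.0999]
tool_rot: [180.0, 0.0, 174.5]
force: [0.9, -0.2, 0.3]
grip_width: 0.028
grasp_force: 0.0
```

Emit:
jog_arm(
  motion=[
    {"x": 0, "y": 0, "z": 0, "ax": 0, "ay": 0, "az": 0},
    {"x": 0, "y": 0, "z": 0, "ax": 0, "ay": 0, "az": 0},
    {"x": 0, "y": 0, "z": 0, "ax": 0, "ay": 0, "az": 0},
    {"x": 0, "y": 0, "z": 0, "ax": 0, "ay": 0, "az": 0},
    {"x": 0, "y": 0, "z": 0, "ax": 0, "ay": 0, "az": 0},
  ],
  claw=-1,
  squeeze=30,
)

```text
time_s: 20.7
tool_pos: [0.5337, 0.2609, 0.0999]
tool_rot: [179.9, 0.1, 174.6]
force: [-0.2, 2.1, 5.1]
grip_width: 0.0098
grasp_force: 30.0
```

Gripped at the fingertips (9.8 mm wide, 5 N upward force); I'll open, lower 1 cm and regrip.

Emit:
jog_arm(
  motion=[
    {"x": 0, "y": 0, "z": 0, "ax": 0, "ay": 0, "az": 0},
    {"x": 0, "y": 0, "z": 0, "ax": 0, "ay": 0, "az": 0},
    {"x": 0, "y": 0, "z": 0, "ax": 0, "ay": 0, "az": 0},
    {"x": 0, "y": 0, "z": 0.6, "ax": 0, "ay": 0, "az": 0},
    {"x": 0, "y": 0, "z": 0.6, "ax": 0, "ay": 0, "az": 0},
  ],
  claw=-0.36,
)

```text
time_s: 21.2
tool_pos: [0.5327, 0.2598, 0.0858]
tool_rot: [-180.0, -0.1, 174.5]
force: [-0.2, -0.2, 1.1]
grip_width: 0.0271
grasp_force: 0.0
```

Emit:
jog_arm(
  motion=[
    {"x": 0, "y": 0, "z": 0, "ax": 0, "ay": 0, "az": 0},
    {"x": 0, "y": 0, "z": 0, "ax": 0, "ay": 0, "az": 0},
    {"x": 0, "y": 0, "z": 0, "ax": 0, "ay": 0, "az": 0},
    {"x": 0, "y": 0, "z": 0, "ax": 0, "ay": 0, "az": 0},
    {"x": 0, "y": 0, "z": 0, "ax": 0, "ay": 0, "az": 0},
  ],
  claw=-1,
)

```text
time_s: 21.7
tool_pos: [0.5331, 0.2605, 0.0867]
tool_rot: [180.0, -0.0, 174.6]
force: [0.7, 2.0, -1.8]
grip_width: 0.01
grasp_force: 30.0
```

Emit:
jog_arm(
  motion=[
    {"x": 0, "y": 2, "z": 0, "ax": 0, "ay": 0, "az": 0},
    {"x": 0, "y": 2, "z": 0, "ax": 0, "ay": 0, "az": 0},
    {"x": 0, "y": 2, "z": 0, "ax": 0, "ay": 0, "az": 0},
    {"x": 0, "y": 2, "z": 0, "ax": 0, "ay": 0, "az": 0},
    {"x": 0, "y": 2, "z": 0, "ax": 0, "ay": 0, "az": 0},
  ],
)

```text
time_s: 22.2
tool_pos: [0.5425, 0.3576, 0.0865]
tool_rot: [-179.8, -0.1, 174.4]
force: [-2.0, -4.5, 2.7]
grip_width: 0.0099
grasp_force: 30.0
```

Emit:
jog_arm(
  motion=[
    {"x": 0, "y": 0.7, "z": 0, "ax": 0, "ay": 0, "az": 0},
    {"x": 0, "y": 0.7, "z": 0, "ax": 0, "ay": 0, "az": 0},
    {"x": 0, "y": 0.6, "z": 0, "ax": 0, "ay": 0, "az": 0},
    {"x": 0, "y": 0, "z": 0, "ax": 0, "ay": 0, "az": 0},
    {"x": 0, "y": 0, "z": 0, "ax": 0, "ay": 0, "az": 0},
  ],
)

```text
time_s: 22.7
tool_pos: [0.5445, 0.3778, 0.0866]
tool_rot: [-179.9, -0.1, 174.5]
force: [-2.1, -5.2, 2.0]
grip_width: 0.01
grasp_force: 30.0
```

Emit:
jog_arm(
  motion=[
    {"x": 0, "y": 0.4, "z": 0, "ax": 0, "ay": 0, "az": 0},
    {"x": 0, "y": 0.4, "z": 0, "ax": 0, "ay": 0, "az": 0},
    {"x": 0, "y": 0, "z": 0, "ax": 0, "ay": 0, "az": 0},
    {"x": 0, "y": 0, "z": 0, "ax": 0, "ay": 0, "az": 0},
    {"x": 0, "y": 0, "z": 0, "ax": 0, "ay": 0, "az": 0},
  ],
)

```text
time_s: 23.2
tool_pos: [0.5444, 0.3778, 0.0864]
tool_rot: [-179.2, -0.3, 174.2]
force: [-8.5, -19.1, 11.9]
grip_width: 0.0101
grasp_force: 30.0
```

Emit:
jog_arm(
  motion=[
    {"x": 0, "y": 0.4, "z": 0, "ax": 0, "ay": 0, "az": 0},
    {"x": 0, "y": 0.4, "z": 0, "ax": 0, "ay": 0, "az": 0},
    {"x": 0, "y": 0, "z": 0, "ax": 0, "ay": 0, "az": 0},
    {"x": 0, "y": 0, "z": 0, "ax": 0, "ay": 0, "az": 0},
    {"x": 0, "y": 0, "z": 0, "ax": 0, "ay": 0, "az": 0},
  ],
)

```text
time_s: 23.7
tool_pos: [0.5446, 0.3778, 0.0862]
tool_rot: [-178.5, -0.6, 174.0]
force: [-14.1, -32.7, 20.3]
grip_width: 0.0099
grasp_force: 30.0
```

At the hard stop. Backing off the preload, releasing, and rising for a look into the drawer.

Emit:
jog_arm(
  motion=[
    {"x": 0, "y": -0.7, "z": 0, "ax": 0, "ay": 0, "az": 0},
    {"x": 0, "y": -0.8, "z": 0, "ax": 0, "ay": 0, "az": 0},
    {"x": 0, "y": 0, "z": 0, "ax": 0, "ay": 0, "az": 0},
    {"x": 0, "y": 0, "z": 0, "ax": 0, "ay": 0, "az": 0},
    {"x": 0, "y": 0, "z": 0, "ax": 0, "ay": 0, "az": 0},
  ],
)

```text
time_s: 24.2
tool_pos: [0.5445, 0.3778, 0.0865]
tool_rot: [-179.8, -0.1, 174.5]
force: [-2.0, -8.2, 4.1]
grip_width: 0.0101
grasp_force: 30.0
```

Emit:
jog_arm(
  motion=[
    {"x": 0, "y": 0, "z": 0, "ax": 0, "ay": 0, "az": 0},
    {"x": 0, "y": 0, "z": 0, "ax": 0, "ay": 0, "az": 0},
    {"x": 0, "y": 0, "z": 0, "ax": 0, "ay": 0, "az": 0},
    {"x": 0, "y": 0, "z": -1, "ax": 0, "ay": 0, "az": 0},
    {"x": 0, "y": 0, "z": -2, "ax": 0, "ay": 0, "az": 0},
  ],
  claw=-0.36,
)

```text
time_s: 24.7
tool_pos: [0.5433, 0.381, 0.1157]
tool_rot: [-179.9, -0.2, 174.6]
force: [0.7, 0.1, 0.3]
grip_width: 0.0271
grasp_force: 0.0
```

Emit:
jog_arm(
  motion=[
    {"x": 0, "y": 0, "z": -4, "ax": 0, "ay": 0, "az": 0},
    {"x": 0, "y": 0, "z": -4, "ax": 0, "ay": 0, "az": 0},
    {"x": 0, "y": 0, "z": -4, "ax": 0, "ay": 0, "az": 0},
    {"x": -2.4, "y": -3.9, "z": -2, "ax": 0, "ay": 0, "az": 0},
    {"x": -2.4, "y": -3.9, "z": -2, "ax": 0, "ay": 0, "az": 0},
  ],
)

```text
time_s: 25.2
tool_pos: [0.5849, 0.3004, 0.2794]
tool_rot: [179.8, 0.1, 174.9]
force: [0.8, 0.4, -0.9]
grip_width: 0.0279
grasp_force: 0.0
```

Emit:
jog_arm(
  motion=[
    {"x": -2.4, "y": -3.9, "z": -1, "ax": 0, "ay": 0, "az": 0},
    {"x": 0, "y": 0, "z": 0, "ax": 0, "ay": 0, "az": 0},
    {"x": 0, "y": 0, "z": 0, "ax": 0, "ay": 0, "az": 0},
    {"x": 0, "y": 0, "z": 0, "ax": 0, "ay": 0, "az": 0},
    {"x": 0, "y": 0, "z": 0, "ax": 0, "ay": 0, "az": 0},
  ],
  claw=1,
)

```text
time_s: 25.7
tool_pos: [0.6041, 0.2595, 0.2861]
tool_rot: [180.0, -0.1, 174.7]
force: [-0.2, 0.3, 1.0]
grip_width: 0.0598
grasp_force: 0.0
```

```bash
python3 - <<'E'
from h import *
im,p=snap('wrist','w11.png');np.save('p11.npy',p,allow_pickle=True)
go(.5336,.263,.2,174.5)
E
```

```text
t 25.75 at [0.6042 0.2592 0.2861] [ 1.800e+02 -1.000e-01  1.747e+02] q7 64 | turn [ 0.  -0.1  0.2] | shift cm now-axes [ 7.05 -0.28  8.62] end-axes [ 7.06 -0.3   8.61]
```

View pics/w11.png

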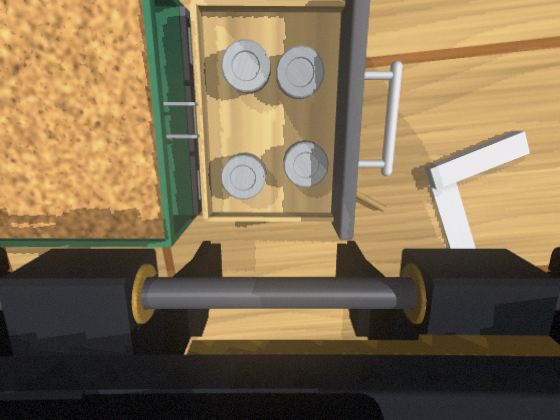

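Four weights, at about (246,66), (299,72), (243,177) and (306,164). The last two sit near a wall or each other, so I'll measure them.

```bash
python3 - <<'E'
from h import *
im=cv2.imread('pics/w11.png');p=np.load('p11.npy',allow_pickle=True).item()
g=cv2.cvtColor(im[0:240,195:345],6);k=4
c=cv2.HoughCircles(cv2.resize(g,None,fx=k,fy=k,interpolation=cv2.INTER_CUBIC),cv2.HOUGH_GRADIENT,1,120,param1=120,param2=25,minRadius=80,maxRadius=105)
c=c[0]/k+[195,0,0];print(c.round(1))
w=p2w('wrist',c[:,:2],.096,p);print(w.round(4))
# drawer frame: inner wall points (top of walls z=.086 sides/.092 back); floor corners
u=np.array([.0936,.9956]);v=np.array([.9956,-.0936]);o=np.array([.5162,.0395])
print('org (out,lat):',[((q[:2]-o)@u*1e3,(q[:2]-o)@v*1e3) for q in w])
b=p2w('wrist',[(212,213),(336,215),(205,8),(338,12)],.087,p);print('walls',[((q[:2]-o)@u*1e3,(q[:2]-o)@v*1e3) for q in b])
E
```

```text
[[243.4 176.9  21.3]]
[[0.5916 0.2221 0.096 ]]
org (out,lat): [(np.float64(188.8798318513231), np.float64(57.97921019205961))]
walls [(np.float64(151.92574014682506), np.float64(100.5260300774599)), (np.float64(290.45490762906815), np.float64(102.40346309384779)), (np.float64(155.79587511373003), np.float64(-102.07434444691444)), (np.float64(282.1218622894037), np.float64(-99.18794985648685))]
```

```bash
cat > wts.py <<'E'
from h import *
def weights(im,p,box,z=.096,r=(.019,.0255),k=4,par=14):
    x0,y0,x1,y1=box
    g=cv2.resize(cv2.cvtColor(im[y0:y1,x0:x1],6),None,fx=k,fy=k,interpolation=cv2.INTER_CUBIC)
    E=np.array(p['extrinsics']);cz=(-E[:3,:3].T@E[:3,3])[2];s=p['fx']/(cz-z)
    c=cv2.HoughCircles(g,cv2.HOUGH_GRADIENT,1,35*k,param1=120,param2=par,minRadius=int(r[0]*s*k),maxRadius=int(r[1]*s*k))
    if c is None:return []
    c=c[0]/k+[x0,y0,0];w=p2w('wrist',c[:,:2],z,p);return list(zip(c.round(1).tolist(),w.round(4).tolist()))
E
python3 - <<'E'
from wts import *
im=cv2.imread('pics/w11.png');p=np.load('p11.npy',allow_pickle=True).item()
for q in weights(im,p,(205,10,340,210)):print(q)
go(.53,.25,.1,84.5)
E
```

```text
([243.4, 176.9, 21.4], [0.5916, 0.2221, 0.096])
([306.4, 164.9, 21.5], [0.5849, 0.2893, 0.096])
([247.1, 70.9, 23.3], [0.4885, 0.2382, 0.096])
([300.4, 72.6, 23.3], [0.4948, 0.2896, 0.096])
t 25.75 at [0.6042 0.2592 0.2861] [ 1.800e+02 -1.000e-01  1.747e+02] q7 64 | turn [-0.1 -0.1 90.2] | shift cm now-axes [ 7.27 -1.61 18.62] end-axes [-1.63 -7.29 18.61]
```

Emit:
jog_arm(
  motion=[
    {"x": 0, "y": 0, "z": 0, "ax": 0, "ay": 0, "az": 8.2},
    {"x": 0, "y": 0, "z": 0, "ax": 0, "ay": 0, "az": 8.2},
    {"x": 0, "y": 0, "z": 0, "ax": 0, "ay": 0, "az": 8.2},
    {"x": 0, "y": 0, "z": 0, "ax": 0, "ay": 0, "az": 8.2},
    {"x": 0, "y": 0, "z": 0, "ax": 0, "ay": 0, "az": 8.2},
  ],
  claw=0.75,
)

```text
time_s: 26.25
tool_pos: [0.6045, 0.2585, 0.2861]
tool_rot: [-180.0, -0.1, 133.3]
force: [0.7, -0.8, 0.6]
grip_width: 0.076
grasp_force: 0.0
```

Emit:
jog_arm(
  motion=[
    {"x": 0, "y": 0, "z": 0, "ax": 0, "ay": 0, "az": 8.2},
    {"x": 0, "y": 0, "z": 0, "ax": 0, "ay": 0, "az": 8.2},
    {"x": 0, "y": 0, "z": 0, "ax": 0, "ay": 0, "az": 8.2},
    {"x": 0, "y": 0, "z": 0, "ax": 0, "ay": 0, "az": 8.2},
    {"x": 0, "y": 0, "z": 0, "ax": 0, "ay": 0, "az": 8.2},
  ],
)

```text
time_s: 26.75
tool_pos: [0.6045, 0.2585, 0.2862]
tool_rot: [-179.9, -0.0, 92.3]
force: [0.3, -1.1, -0.7]
grip_width: 0.076
grasp_force: 0.0
```

Emit:
jog_arm(
  motion=[
    {"x": 0, "y": 0, "z": 0, "ax": 0, "ay": 0, "az": 8.2},
    {"x": 2.8, "y": -2.2, "z": 2, "ax": 0, "ay": 0, "az": 0},
    {"x": 0, "y": 0, "z": 2, "ax": 0, "ay": 0, "az": 0},
    {"x": 0, "y": 0, "z": 0, "ax": 0, "ay": 0, "az": 0},
    {"x": 0, "y": 0, "z": 0, "ax": 0, "ay": 0, "az": 0},
  ],
)

```text
time_s: 27.25
tool_pos: [0.5858, 0.2872, 0.2466]
tool_rot: [-180.0, 0.1, 84.4]
force: [0.1, -0.4, 1.0]
grip_width: 0.0763
grasp_force: 0.0
```

Emit:
jog_arm(
  motion=[
    {"x": 0, "y": 0, "z": 0, "ax": 0, "ay": 0, "az": 0},
    {"x": 0, "y": 0, "z": 0, "ax": 0, "ay": 0, "az": 0},
    {"x": 0, "y": 0, "z": 0, "ax": 0, "ay": 0, "az": 0},
    {"x": 0, "y": 0, "z": 0, "ax": 0, "ay": 0, "az": 0},
    {"x": 0, "y": 0, "z": 0, "ax": 0, "ay": 0, "az": 0},
  ],
)

```text
time_s: 27.75
tool_pos: [0.5862, 0.2871, 0.2468]
tool_rot: [-180.0, -0.0, 84.3]
force: [1.0, 0.4, -0.3]
grip_width: 0.0763
grasp_force: 0.0
```

```bash
python3 - <<'E'
from wts import *
im,p=snap('wrist','w12.png');np.save('p12.npy',p,allow_pickle=True)
for q in weights(im,p,(0,60,560,250)):print(q)
go(.5849,.2893,.076,84.5)
E
```

```text
([182.6, 198.6, 24.2], [0.4953, 0.2902, 0.096])
([277.1, 190.6, 22.9], [0.586, 0.2892, 0.096])
([291.4, 248.6, 24.4], [0.5943, 0.2289, 0.096])
t 27.8 at [0.5861 0.2871 0.2467] [-180.    -0.    84.3] q7 -26 | turn [-0.  -0.  -0.2] | shift cm now-axes [ 0.21 -0.13 17.07] end-axes [ 0.21 -0.14 17.07]
```

View pics/w12.png

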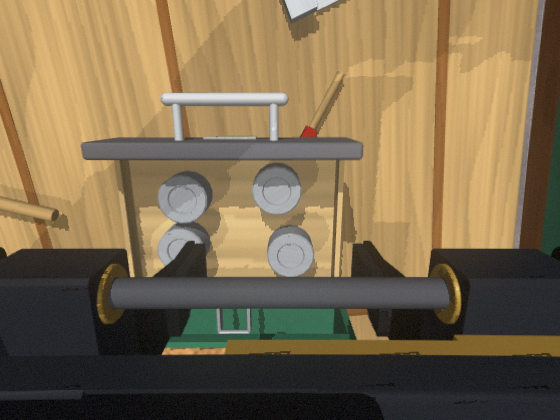

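D weight lies under the tool at (277,190), at world (0.586,0.289). Descending and gripping.

Emit:
jog_arm(
  motion=[
    {"x": 0.15, "y": 0, "z": 4, "ax": 0, "ay": 0, "az": 0},
    {"x": 0, "y": 0, "z": 4, "ax": 0, "ay": 0, "az": 0},
    {"x": 0, "y": 0, "z": 4, "ax": 0, "ay": 0, "az": 0},
    {"x": 0, "y": 0, "z": 3, "ax": 0, "ay": 0, "az": 0},
    {"x": 0, "y": 0, "z": 1.9, "ax": 0, "ay": 0, "az": 0},
  ],
)

```text
time_s: 28.3
tool_pos: [0.5844, 0.2881, 0.0745]
tool_rot: [-179.8, 0.1, 84.3]
force: [-0.9, 0.7, -0.1]
grip_width: 0.0761
grasp_force: 0.0
```

Emit:
jog_arm(
  motion=[
    {"x": 0, "y": 0, "z": 0, "ax": 0, "ay": 0, "az": 0},
    {"x": 0, "y": 0, "z": 0, "ax": 0, "ay": 0, "az": 0},
    {"x": 0, "y": 0, "z": 0, "ax": 0, "ay": 0, "az": 0},
    {"x": 0, "y": 0, "z": 0, "ax": 0, "ay": 0, "az": 0},
    {"x": 0, "y": 0, "z": 0, "ax": 0, "ay": 0, "az": 0},
  ],
  claw=-1,
  squeeze=55,
)

```text
time_s: 28.8
tool_pos: [0.5853, 0.2895, 0.0791]
tool_rot: [-179.9, -0.1, 84.4]
force: [-4.5, 0.3, 5.2]
grip_width: 0.047
grasp_force: 55.0
```

Emit:
jog_arm(
  motion=[
    {"x": 0, "y": 0, "z": 0, "ax": 0, "ay": 0, "az": 0},
    {"x": 0, "y": 0, "z": 0, "ax": 0, "ay": 0, "az": 0},
    {"x": 0, "y": 0, "z": 0, "ax": 0, "ay": 0, "az": 0},
    {"x": 0, "y": 0, "z": -1, "ax": 0, "ay": 0, "az": 0},
    {"x": 0, "y": 0, "z": -2, "ax": 0, "ay": 0, "az": 0},
  ],
)

```text
time_s: 29.3
tool_pos: [0.5845, 0.2879, 0.1062]
tool_rot: [-179.8, 0.2, 84.3]
force: [-0.1, -1.0, -4.9]
grip_width: 0.0467
grasp_force: 55.0
```

Emit:
jog_arm(
  motion=[
    {"x": 0, "y": 0, "z": -4, "ax": 0, "ay": 0, "az": 0},
    {"x": 0, "y": 0, "z": -4, "ax": 0, "ay": 0, "az": 0},
    {"x": 0, "y": 0, "z": -4, "ax": 0, "ay": 0, "az": 0},
    {"x": -2.3, "y": 0.2, "z": 0, "ax": 0, "ay": 0, "az": 0},
    {"x": -4.2, "y": 0.4, "z": 0, "ax": 0, "ay": 0, "az": 0},
  ],
)

```text
time_s: 29.8
tool_pos: [0.5855, 0.2271, 0.2287]
tool_rot: [179.9, -0.2, 84.7]
force: [-0.1, 0.0, -6.8]
grip_width: 0.0469
grasp_force: 55.0
```

Emit:
jog_arm(
  motion=[
    {"x": -4.5, "y": 0.5, "z": 0, "ax": 0, "ay": 0, "az": 0},
    {"x": -4.5, "y": 0.5, "z": 0, "ax": 0, "ay": 0, "az": 0},
    {"x": -4.5, "y": 0.5, "z": 0, "ax": 0, "ay": 0, "az": 0},
    {"x": -4.5, "y": 0.5, "z": 0, "ax": 0, "ay": 0, "az": 0},
    {"x": -4.5, "y": 0.5, "z": 0, "ax": 0, "ay": 0, "az": 0},
  ],
)

```text
time_s: 30.3
tool_pos: [0.5874, -0.0056, 0.2271]
tool_rot: [-179.9, -0.0, 84.3]
force: [0.4, -0.8, -4.1]
grip_width: 0.0469
grasp_force: 55.0
```

Emit:
jog_arm(
  motion=[
    {"x": -4.5, "y": 0.5, "z": 0, "ax": 0, "ay": 0, "az": 0},
    {"x": -4.5, "y": 0.5, "z": 0, "ax": 0, "ay": 0, "az": 0},
    {"x": -4.5, "y": 0.5, "z": 0, "ax": 0, "ay": 0, "az": 0},
    {"x": -4.5, "y": 0.5, "z": 0, "ax": 0, "ay": 0, "az": 0},
    {"x": -4.5, "y": 0.5, "z": 0, "ax": 0, "ay": 0, "az": 0},
  ],
)

```text
time_s: 30.8
tool_pos: [0.59, -0.2315, 0.2271]
tool_rot: [-179.9, -0.0, 84.3]
force: [0.2, -0.1, -4.4]
grip_width: 0.0469
grasp_force: 55.0
```

Emit:
jog_arm(
  motion=[
    {"x": -4.3, "y": 0.4, "z": 0, "ax": 0, "ay": 0, "az": 0},
    {"x": -4.3, "y": 0.4, "z": 0, "ax": 0, "ay": 0, "az": 0},
    {"x": -4.3, "y": 0.4, "z": 0, "ax": 0, "ay": 0, "az": 0},
    {"x": 0, "y": 0, "z": 0, "ax": 0, "ay": 0, "az": 0},
    {"x": 0, "y": 0, "z": 0, "ax": 0, "ay": 0, "az": 0},
  ],
)

```text
time_s: 31.3
tool_pos: [0.5881, -0.3614, 0.2266]
tool_rot: [-179.9, 0.0, 84.1]
force: [-0.4, 1.1, -4.5]
grip_width: 0.0468
grasp_force: 55.0
```

```bash
python3 - <<'E'
from h import *
go(.5902,-.3625,.023,84.4)
im,p=snap('top','t13.png');m=im[155:240,355:445]
g=cv2.HoughCircles(cv2.resize(cv2.cvtColor(m,6),None,fx=4,fy=4),cv2.HOUGH_GRADIENT,1,60,param1=100,param2=20,minRadius=30,maxRadius=60)
if g is not None: print(p2w('top',g[0,:,:2]/4+[355,155],.009).round(4))
E
```

```text
t 31.3 at [ 0.5881 -0.3614  0.2266] [-179.9    0.    84.1] q7 37 | turn [-0.1  0.  -0.3] | shift cm now-axes [-0.07  0.27 20.36] end-axes [-0.09  0.22 20.36]
[[ 0.5727 -0.2542  0.009 ]
 [ 0.5911 -0.3607  0.009 ]
 [ 0.4643 -0.2704  0.009 ]]
```

Emit:
jog_arm(
  motion=[
    {"x": 0, "y": 0.25, "z": 4, "ax": 0, "ay": 0, "az": 0},
    {"x": 0, "y": 0, "z": 4, "ax": 0, "ay": 0, "az": 0},
    {"x": 0, "y": 0, "z": 4, "ax": 0, "ay": 0, "az": 0},
    {"x": 0, "y": 0, "z": 4, "ax": 0, "ay": 0, "az": 0},
    {"x": 0, "y": 0, "z": 3, "ax": 0, "ay": 0, "az": 0},
  ],
)

```text
time_s: 31.85
tool_pos: [0.5925, -0.3555, 0.0344]
tool_rot: [-179.8, -0.2, 84.5]
force: [-1.2, -0.3, -4.7]
grip_width: 0.0469
grasp_force: 55.0
```

Emit:
jog_arm(
  motion=[
    {"x": 0, "y": 0, "z": 0.6, "ax": 0, "ay": 0, "az": 0},
    {"x": 0, "y": 0, "z": 0.4, "ax": 0, "ay": 0, "az": 0},
    {"x": 0, "y": 0, "z": 0.4, "ax": 0, "ay": 0, "az": 0},
    {"x": 0, "y": 0, "z": 0, "ax": 0, "ay": 0, "az": 0},
    {"x": 0, "y": 0, "z": 0, "ax": 0, "ay": 0, "az": 0},
  ],
)

```text
time_s: 32.35
tool_pos: [0.5935, -0.3596, 0.0251]
tool_rot: [179.9, 0.0, 84.3]
force: [-0.2, -0.7, -3.3]
grip_width: 0.0473
grasp_force: 55.0
```

Emit:
jog_arm(
  motion=[
    {"x": 0, "y": 0, "z": 0.2, "ax": 0, "ay": 0, "az": 0},
    {"x": 0, "y": 0, "z": 0, "ax": 0, "ay": 0, "az": 0},
    {"x": 0, "y": 0, "z": 0, "ax": 0, "ay": 0, "az": 0},
    {"x": 0, "y": 0, "z": 0, "ax": 0, "ay": 0, "az": 0},
    {"x": 0, "y": 0, "z": 0, "ax": 0, "ay": 0, "az": 0},
  ],
)

```text
time_s: 32.85
tool_pos: [0.5932, -0.3596, 0.0223]
tool_rot: [179.9, 0.0, 84.3]
force: [0.7, -1.2, 0.5]
grip_width: 0.0468
grasp_force: 55.0
```

Emit:
jog_arm(
  motion=[
    {"x": 0, "y": 0, "z": 0, "ax": 0, "ay": 0, "az": 0},
    {"x": 0, "y": 0, "z": 0, "ax": 0, "ay": 0, "az": 0},
    {"x": 0, "y": 0, "z": 0, "ax": 0, "ay": 0, "az": 0},
    {"x": 0, "y": 0, "z": 0, "ax": 0, "ay": 0, "az": 0},
    {"x": 0, "y": 0, "z": 0, "ax": 0, "ay": 0, "az": 0},
  ],
  claw=0.7,
)

```text
time_s: 33.35
tool_pos: [0.5926, -0.3591, 0.0215]
tool_rot: [-180.0, -0.0, 84.3]
force: [-0.8, 0.8, 0.7]
grip_width: 0.0727
grasp_force: 0.0
```

Emit:
jog_arm(
  motion=[
    {"x": 0, "y": 0, "z": -3, "ax": 0, "ay": 0, "az": 0},
    {"x": 0, "y": 0, "z": -4, "ax": 0, "ay": 0, "az": 0},
    {"x": 0, "y": 0, "z": -5, "ax": 0, "ay": 0, "az": 0},
    {"x": 0, "y": 0, "z": -5, "ax": 0, "ay": 0, "az": 0},
    {"x": 0, "y": 0, "z": -4, "ax": 0, "ay": 0, "az": 0},
  ],
)

```text
time_s: 33.85
tool_pos: [0.5929, -0.3597, 0.2349]
tool_rot: [179.9, 0.1, 84.3]
force: [0.8, -0.2, -0.2]
grip_width: 0.0742
grasp_force: 0.0
```

```bash
python3 - <<'E'
from h import *
go(.594,.2270,.246,84.4)
E
```

```text
t 33.85 at [ 0.5929 -0.3597  0.2349] [1.799e+02 1.000e-01 8.430e+01] q7 37 | turn [ 0.1  0.1 -0.1] | shift cm now-axes [58.39 -5.69 -1.18] end-axes [58.4  -5.61 -1.11]
```

Emit:
jog_arm(
  motion=[
    {"x": 2.5, "y": -0.3, "z": -0.6, "ax": 0, "ay": 0, "az": 0},
    {"x": 4.4, "y": -0.4, "z": -0.6, "ax": 0, "ay": 0, "az": 0},
    {"x": 4.5, "y": -0.4, "z": 0, "ax": 0, "ay": 0, "az": 0},
    {"x": 4.5, "y": -0.4, "z": 0, "ax": 0, "ay": 0, "az": 0},
    {"x": 4.5, "y": -0.4, "z": 0, "ax": 0, "ay": 0, "az": 0},
  ],
)

```text
time_s: 34.35
tool_pos: [0.5937, -0.1526, 0.2436]
tool_rot: [-180.0, -0.0, 84.3]
force: [1.3, 0.8, 0.0]
grip_width: 0.0739
grasp_force: 0.0
```

Emit:
jog_arm(
  motion=[
    {"x": 4.5, "y": -0.45, "z": 0, "ax": 0, "ay": 0, "az": 0},
    {"x": 4.5, "y": -0.45, "z": 0, "ax": 0, "ay": 0, "az": 0},
    {"x": 4.5, "y": -0.45, "z": 0, "ax": 0, "ay": 0, "az": 0},
    {"x": 4.5, "y": -0.45, "z": 0, "ax": 0, "ay": 0, "az": 0},
    {"x": 4.5, "y": -0.45, "z": 0, "ax": 0, "ay": 0, "az": 0},
  ],
)

```text
time_s: 34.85
tool_pos: [0.5934, 0.0736, 0.2438]
tool_rot: [-180.0, -0.0, 84.3]
force: [0.2, -0.5, -0.2]
grip_width: 0.0737
grasp_force: 0.0
```

Emit:
jog_arm(
  motion=[
    {"x": 4.5, "y": -0.4, "z": 0, "ax": 0, "ay": 0, "az": 0},
    {"x": 4.5, "y": -0.4, "z": 0, "ax": 0, "ay": 0, "az": 0},
    {"x": 4, "y": -0.4, "z": 0, "ax": 0, "ay": 0, "az": 0},
    {"x": 2.6, "y": -0.3, "z": 0, "ax": 0, "ay": 0, "az": 0},
    {"x": 0, "y": 0, "z": 0, "ax": 0, "ay": 0, "az": 0},
  ],
)

```text
time_s: 35.35
tool_pos: [0.5927, 0.2349, 0.2427]
tool_rot: [-179.9, -0.1, 84.8]
force: [-0.1, -0.8, -0.8]
grip_width: 0.074
grasp_force: 0.0
```

Emit:
jog_arm(
  motion=[
    {"x": 0, "y": 0, "z": 0, "ax": 0, "ay": 0, "az": 0},
    {"x": 0, "y": 0, "z": 0, "ax": 0, "ay": 0, "az": 0},
    {"x": 0, "y": 0, "z": 0, "ax": 0, "ay": 0, "az": 0},
    {"x": 0, "y": 0, "z": 0, "ax": 0, "ay": 0, "az": 0},
    {"x": 0, "y": 0, "z": 0, "ax": 0, "ay": 0, "az": 0},
  ],
)

```text
time_s: 35.85
tool_pos: [0.5944, 0.2277, 0.2438]
tool_rot: [-180.0, -0.0, 84.3]
force: [0.2, 0.3, -0.4]
grip_width: 0.0741
grasp_force: 0.0
```

```bash
python3 - <<'E'
from wts import *
im,p=snap('wrist','w14.png')
for q in weights(im,p,(0,60,560,250)):print(q)
go(.5925,.2235,.076,84.4)
E
```

```text
([275.6, 200.1, 23.9], [0.592, 0.2216, 0.096])
([160.9, 137.9, 25.6], [0.4951, 0.2891, 0.096])
([161.4, 193.6, 25.0], [0.4856, 0.2384, 0.096])
t 35.9 at [0.5944 0.228  0.2437] [-180.    -0.    84.3] q7 -21 | turn [-0.  -0.  -0.1] | shift cm now-axes [-0.47 -0.13 16.77] end-axes [-0.47 -0.14 16.77]
```

Emit:
jog_arm(
  motion=[
    {"x": -0.5, "y": -0.3, "z": 3, "ax": 0, "ay": 0, "az": 0},
    {"x": 0, "y": 0, "z": 4, "ax": 0, "ay": 0, "az": 0},
    {"x": 0, "y": 0, "z": 4, "ax": 0, "ay": 0, "az": 0},
    {"x": 0, "y": 0, "z": 2, "ax": 0, "ay": 0, "az": 0},
    {"x": 0, "y": 0, "z": 0, "ax": 0, "ay": 0, "az": 0},
  ],
  claw=0.32,
)

```text
time_s: 36.4
tool_pos: [0.5882, 0.223, 0.11]
tool_rot: [-179.6, 0.2, 84.3]
force: [-0.0, 0.2, -0.7]
grip_width: 0.058
grasp_force: 0.0
```

Emit:
jog_arm(
  motion=[
    {"x": 0, "y": 0, "z": 0.8, "ax": 0, "ay": 0, "az": 0},
    {"x": 0, "y": 0, "z": 0.8, "ax": 0, "ay": 0, "az": 0},
    {"x": 0, "y": 0, "z": 0.8, "ax": 0, "ay": 0, "az": 0},
    {"x": 0, "y": 0, "z": 0.8, "ax": 0, "ay": 0, "az": 0},
    {"x": 0, "y": 0, "z": 0.4, "ax": 0, "ay": 0, "az": 0},
  ],
)

```text
time_s: 36.9
tool_pos: [0.5904, 0.2239, 0.0768]
tool_rot: [-179.9, 0.0, 84.3]
force: [1.0, 1.4, 0.8]
grip_width: 0.0574
grasp_force: 0.0
```

Clear of contact. Gripping and lifting, then to the circle at (0.482,-0.377).

Emit:
jog_arm(
  motion=[
    {"x": 0, "y": 0, "z": 0, "ax": 0, "ay": 0, "az": 0},
    {"x": 0, "y": 0, "z": 0, "ax": 0, "ay": 0, "az": 0},
    {"x": 0, "y": 0, "z": 0, "ax": 0, "ay": 0, "az": 0},
    {"x": 0, "y": 0, "z": 0, "ax": 0, "ay": 0, "az": 0},
    {"x": 0, "y": 0, "z": 0, "ax": 0, "ay": 0, "az": 0},
  ],
  claw=-1,
  squeeze=55,
)

```text
time_s: 37.4
tool_pos: [0.591, 0.2239, 0.0777]
tool_rot: [180.0, -0.0, 84.3]
force: [3.1, 0.2, -1.1]
grip_width: 0.047
grasp_force: 55.0
```

Emit:
jog_arm(
  motion=[
    {"x": 0, "y": 0, "z": 0, "ax": 0, "ay": 0, "az": 0},
    {"x": 0, "y": 0, "z": -1.5, "ax": 0, "ay": 0, "az": 0},
    {"x": 0, "y": 0, "z": -4, "ax": 0, "ay": 0, "az": 0},
    {"x": 0, "y": 0, "z": -4, "ax": 0, "ay": 0, "az": 0},
    {"x": 0, "y": 0, "z": -4, "ax": 0, "ay": 0, "az": 0},
  ],
)

```text
time_s: 37.9
tool_pos: [0.59, 0.2236, 0.2145]
tool_rot: [-179.9, 0.0, 84.3]
force: [0.1, 0.9, -4.0]
grip_width: 0.0467
grasp_force: 55.0
```

```bash
python3 - <<'E'
from h import *
go(.482,-.377,.23,84.4)
E
```

```text
t 37.9 at [0.59   0.2236 0.2145] [-179.9    0.    84.3] q7 -20 | turn [-0.1  0.  -0.1] | shift cm now-axes [-60.84  -4.81  -1.53] end-axes [-60.83  -4.88  -1.55]
```

Emit:
jog_arm(
  motion=[
    {"x": -3, "y": -0.35, "z": -1, "ax": 0, "ay": 0, "az": 0},
    {"x": -4.5, "y": -0.35, "z": -0.5, "ax": 0, "ay": 0, "az": 0},
    {"x": -4.5, "y": -0.35, "z": 0, "ax": 0, "ay": 0, "az": 0},
    {"x": -4.5, "y": -0.35, "z": 0, "ax": 0, "ay": 0, "az": 0},
    {"x": -4.5, "y": -0.35, "z": 0, "ax": 0, "ay": 0, "az": 0},
  ],
)

```text
time_s: 38.4
tool_pos: [0.5515, 0.0149, 0.2282]
tool_rot: [-179.9, -0.1, 84.3]
force: [0.4, -0.6, -3.3]
grip_width: 0.0469
grasp_force: 55.0
```

Emit:
jog_arm(
  motion=[
    {"x": -4.5, "y": -0.35, "z": 0, "ax": 0, "ay": 0, "az": 0},
    {"x": -4.5, "y": -0.35, "z": 0, "ax": 0, "ay": 0, "az": 0},
    {"x": -4.5, "y": -0.35, "z": 0, "ax": 0, "ay": 0, "az": 0},
    {"x": -4.5, "y": -0.35, "z": 0, "ax": 0, "ay": 0, "az": 0},
    {"x": -4.5, "y": -0.35, "z": 0, "ax": 0, "ay": 0, "az": 0},
  ],
)

```text
time_s: 38.9
tool_pos: [0.5119, -0.2069, 0.2284]
tool_rot: [-180.0, -0.1, 84.3]
force: [0.9, -0.1, -3.7]
grip_width: 0.0469
grasp_force: 55.0
```

Emit:
jog_arm(
  motion=[
    {"x": -4.5, "y": -0.35, "z": 0, "ax": 0, "ay": 0, "az": 0},
    {"x": -4.5, "y": -0.35, "z": 0, "ax": 0, "ay": 0, "az": 0},
    {"x": -4.3, "y": -0.35, "z": 0, "ax": 0, "ay": 0, "az": 0},
    {"x": -4, "y": -0.3, "z": 0, "ax": 0, "ay": 0, "az": 0},
    {"x": 0, "y": 0, "z": 0, "ax": 0, "ay": 0, "az": 0},
  ],
)

```text
time_s: 39.4
tool_pos: [0.4775, -0.3837, 0.2285]
tool_rot: [-179.9, 0.3, 83.7]
force: [-0.8, -0.8, -4.0]
grip_width: 0.0472
grasp_force: 55.0
```

Emit:
jog_arm(
  motion=[
    {"x": 0, "y": 0, "z": 2, "ax": 0, "ay": 0, "az": 0},
    {"x": 0, "y": 0, "z": 2, "ax": 0, "ay": 0, "az": 0},
    {"x": 0, "y": 0, "z": 0, "ax": 0, "ay": 0, "az": 0},
    {"x": 0, "y": 0, "z": 0, "ax": 0, "ay": 0, "az": 0},
    {"x": 0, "y": 0, "z": 0, "ax": 0, "ay": 0, "az": 0},
  ],
)

```text
time_s: 39.9
tool_pos: [0.483, -0.3766, 0.189]
tool_rot: [179.9, 0.0, 84.4]
force: [-0.3, -0.3, -3.8]
grip_width: 0.0469
grasp_force: 55.0
```

```bash
python3 - <<'E'
from h import *
go(.482,-.3765,.023,84.4)
E
```

```text
t 39.9 at [ 0.483  -0.3766  0.189 ] [179.9   0.   84.4] q7 44 | turn [ 0.1  0.  -0. ] | shift cm now-axes [ 0.   -0.12 16.6 ] end-axes [-0.  -0.1 16.6]
```

Emit:
jog_arm(
  motion=[
    {"x": 0, "y": -0.1, "z": 4, "ax": 0, "ay": 0, "az": 0},
    {"x": 0, "y": 0, "z": 4, "ax": 0, "ay": 0, "az": 0},
    {"x": 0, "y": 0, "z": 4, "ax": 0, "ay": 0, "az": 0},
    {"x": 0, "y": 0, "z": 3, "ax": 0, "ay": 0, "az": 0},
    {"x": 0, "y": 0, "z": 0.7, "ax": 0, "ay": 0, "az": 0},
  ],
)

```text
time_s: 40.4
tool_pos: [0.4801, -0.3744, 0.0281]
tool_rot: [-179.7, -0.1, 84.4]
force: [-0.4, 0.4, -3.4]
grip_width: 0.047
grasp_force: 55.0
```

Emit:
jog_arm(
  motion=[
    {"x": 0, "y": 0, "z": 0.5, "ax": 0, "ay": 0, "az": 0},
    {"x": 0, "y": 0, "z": 0.4, "ax": 0, "ay": 0, "az": 0},
    {"x": 0, "y": 0, "z": 0.3, "ax": 0, "ay": 0, "az": 0},
    {"x": 0, "y": 0, "z": 0, "ax": 0, "ay": 0, "az": 0},
    {"x": 0, "y": 0, "z": 0, "ax": 0, "ay": 0, "az": 0},
  ],
)

```text
time_s: 40.9
tool_pos: [0.4827, -0.3772, 0.0207]
tool_rot: [179.8, 0.1, 84.3]
force: [-0.9, 0.7, 6.2]
grip_width: 0.0469
grasp_force: 55.0
```

Touched down. Release, rise, return for weight A/B.

Emit:
jog_arm(
  motion=[
    {"x": 0, "y": 0, "z": 0, "ax": 0, "ay": 0, "az": 0},
    {"x": 0, "y": 0, "z": 0, "ax": 0, "ay": 0, "az": 0},
    {"x": 0, "y": 0, "z": 0, "ax": 0, "ay": 0, "az": 0},
    {"x": 0, "y": 0, "z": 0, "ax": 0, "ay": 0, "az": 0},
    {"x": 0, "y": 0, "z": 0, "ax": 0, "ay": 0, "az": 0},
  ],
  claw=0.7,
)

```text
time_s: 41.4
tool_pos: [0.4813, -0.3762, 0.0184]
tool_rot: [-180.0, -0.0, 84.3]
force: [-0.1, 0.1, 1.1]
grip_width: 0.0724
grasp_force: 0.0
```

Emit:
jog_arm(
  motion=[
    {"x": 0, "y": 0, "z": -3, "ax": 0, "ay": 0, "az": 0},
    {"x": 0, "y": 0, "z": -5, "ax": 0, "ay": 0, "az": 0},
    {"x": 0, "y": 0, "z": -5, "ax": 0, "ay": 0, "az": 0},
    {"x": 0, "y": 0, "z": -5, "ax": 0, "ay": 0, "az": 0},
    {"x": 0, "y": 0, "z": -4.5, "ax": 0, "ay": 0, "az": 0},
  ],
)

```text
time_s: 41.9
tool_pos: [0.4814, -0.3765, 0.2461]
tool_rot: [180.0, 0.0, 84.3]
force: [1.2, -0.6, -0.4]
grip_width: 0.0738
grasp_force: 0.0
```

```bash
python3 - <<'E'
from h import *
go(.494,.287,.245,84.4)
E
```

```text
t 41.9 at [ 0.4814 -0.3765  0.2461] [180.    0.   84.3] q7 43 | turn [ 0.   0.  -0.1] | shift cm now-axes [66.15 -5.32  0.09] end-axes [66.15 -5.22  0.11]
```

Emit:
jog_arm(
  motion=[
    {"x": 3.4, "y": -0.35, "z": 0, "ax": 0, "ay": 0, "az": 0},
    {"x": 4.6, "y": -0.35, "z": 0, "ax": 0, "ay": 0, "az": 0},
    {"x": 4.6, "y": -0.35, "z": 0, "ax": 0, "ay": 0, "az": 0},
    {"x": 4.6, "y": -0.35, "z": 0, "ax": 0, "ay": 0, "az": 0},
    {"x": 4.6, "y": -0.35, "z": 0, "ax": 0, "ay": 0, "az": 0},
  ],
)

```text
time_s: 42.4
tool_pos: [0.4853, -0.1559, 0.2436]
tool_rot: [180.0, -0.0, 84.3]
force: [1.2, 1.3, 0.3]
grip_width: 0.074
grasp_force: 0.0
```

Emit:
jog_arm(
  motion=[
    {"x": 4.6, "y": -0.35, "z": 0, "ax": 0, "ay": 0, "az": 0},
    {"x": 4.6, "y": -0.35, "z": 0, "ax": 0, "ay": 0, "az": 0},
    {"x": 4.6, "y": -0.35, "z": 0, "ax": 0, "ay": 0, "az": 0},
    {"x": 4.6, "y": -0.35, "z": 0, "ax": 0, "ay": 0, "az": 0},
    {"x": 4.6, "y": -0.35, "z": 0, "ax": 0, "ay": 0, "az": 0},
  ],
)

```text
time_s: 42.9
tool_pos: [0.4906, 0.0747, 0.2438]
tool_rot: [-180.0, -0.1, 84.3]
force: [1.0, 0.6, 0.1]
grip_width: 0.0738
grasp_force: 0.0
```

Emit:
jog_arm(
  motion=[
    {"x": 4.6, "y": -0.35, "z": 0, "ax": 0, "ay": 0, "az": 0},
    {"x": 4.6, "y": -0.35, "z": 0, "ax": 0, "ay": 0, "az": 0},
    {"x": 4.6, "y": -0.35, "z": 0, "ax": 0, "ay": 0, "az": 0},
    {"x": 4.6, "y": -0.35, "z": 0, "ax": 0, "ay": 0, "az": 0},
    {"x": 2.8, "y": -0.35, "z": 0, "ax": 0, "ay": 0, "az": 0},
  ],
)

```text
time_s: 43.4
tool_pos: [0.4933, 0.2899, 0.243]
tool_rot: [-179.9, -0.0, 84.6]
force: [0.4, -0.3, -0.2]
grip_width: 0.074
grasp_force: 0.0
```

Emit:
jog_arm(
  motion=[
    {"x": 0, "y": 0, "z": 0, "ax": 0, "ay": 0, "az": 0},
    {"x": 0, "y": 0, "z": 0, "ax": 0, "ay": 0, "az": 0},
    {"x": 0, "y": 0, "z": 0, "ax": 0, "ay": 0, "az": 0},
    {"x": 0, "y": 0, "z": 0, "ax": 0, "ay": 0, "az": 0},
    {"x": 0, "y": 0, "z": 0, "ax": 0, "ay": 0, "az": 0},
  ],
)

```text
time_s: 43.9
tool_pos: [0.4948, 0.2844, 0.244]
tool_rot: [-180.0, -0.0, 84.2]
force: [0.3, -0.1, -0.1]
grip_width: 0.074
grasp_force: 0.0
```

```bash
python3 - <<'E'
from wts import *
im,p=snap('wrist','w15.png')
for q in weights(im,p,(0,60,560,250)):print(q)
go(.494,.289,.077,84.4)
E
```

```text
([275.6, 189.4, 23.5], [0.4934, 0.2886, 0.096])
([271.9, 239.9, 24.2], [0.4846, 0.2386, 0.096])
t 43.95 at [0.4947 0.2847 0.2439] [-180.    -0.    84.2] q7 -35 | turn [-0.  -0.  -0.2] | shift cm now-axes [ 0.41 -0.11 16.69] end-axes [ 0.42 -0.11 16.69]
```

Emit:
jog_arm(
  motion=[
    {"x": 0.4, "y": -0.1, "z": 4, "ax": 0, "ay": 0, "az": 0},
    {"x": 0, "y": 0, "z": 4, "ax": 0, "ay": 0, "az": 0},
    {"x": 0, "y": 0, "z": 4, "ax": 0, "ay": 0, "az": 0},
    {"x": 0, "y": 0, "z": 3, "ax": 0, "ay": 0, "az": 0},
    {"x": 0, "y": 0, "z": 1.6, "ax": 0, "ay": 0, "az": 0},
  ],
)

```text
time_s: 44.45
tool_pos: [0.4921, 0.2884, 0.0747]
tool_rot: [-179.8, 0.2, 84.3]
force: [0.5, -0.3, 0.2]
grip_width: 0.0735
grasp_force: 0.0
```

Emit:
jog_arm(
  motion=[
    {"x": 0, "y": 0, "z": 0, "ax": 0, "ay": 0, "az": 0},
    {"x": 0, "y": 0, "z": 0, "ax": 0, "ay": 0, "az": 0},
    {"x": 0, "y": 0, "z": 0, "ax": 0, "ay": 0, "az": 0},
    {"x": 0, "y": 0, "z": 0, "ax": 0, "ay": 0, "az": 0},
    {"x": 0, "y": 0, "z": 0, "ax": 0, "ay": 0, "az": 0},
  ],
  claw=-1,
)

```text
time_s: 44.95
tool_pos: [0.4938, 0.2905, 0.0791]
tool_rot: [-180.0, -0.1, 84.3]
force: [-2.3, -1.0, 6.0]
grip_width: 0.047
grasp_force: 55.0
```

Emit:
jog_arm(
  motion=[
    {"x": 0, "y": 0, "z": 0, "ax": 0, "ay": 0, "az": 0},
    {"x": 0, "y": 0, "z": -1.5, "ax": 0, "ay": 0, "az": 0},
    {"x": 0, "y": 0, "z": -4.5, "ax": 0, "ay": 0, "az": 0},
    {"x": 0, "y": 0, "z": -4.5, "ax": 0, "ay": 0, "az": 0},
    {"x": 0, "y": 0, "z": -4.5, "ax": 0, "ay": 0, "az": 0},
  ],
)

```text
time_s: 45.45
tool_pos: [0.4935, 0.289, 0.2293]
tool_rot: [-180.0, 0.0, 84.3]
force: [0.8, -0.1, -4.1]
grip_width: 0.0468
grasp_force: 55.0
```

```bash
python3 - <<'E'
from h import *
go(.572,-.254,.23,84.4)
E
```

```text
t 45.45 at [0.4935 0.289  0.2293] [-180.     0.    84.3] q7 -35 | turn [-0.   0.  -0.1] | shift cm now-axes [-5.326e+01  1.320e+01 -4.000e-02] end-axes [-53.28  13.12  -0.07]
```

Emit:
jog_arm(
  motion=[
    {"x": -3.5, "y": 1.1, "z": 0, "ax": 0, "ay": 0, "az": 0},
    {"x": -4.5, "y": 1.1, "z": 0, "ax": 0, "ay": 0, "az": 0},
    {"x": -4.5, "y": 1.1, "z": 0, "ax": 0, "ay": 0, "az": 0},
    {"x": -4.5, "y": 1.1, "z": 0, "ax": 0, "ay": 0, "az": 0},
    {"x": -4.5, "y": 1.1, "z": 0, "ax": 0, "ay": 0, "az": 0},
  ],
)

```text
time_s: 45.95
tool_pos: [0.527, 0.0681, 0.2279]
tool_rot: [-180.0, -0.0, 84.3]
force: [2.0, -0.1, -4.6]
grip_width: 0.0469
grasp_force: 55.0
```

Emit:
jog_arm(
  motion=[
    {"x": -4.5, "y": 1.1, "z": 0, "ax": 0, "ay": 0, "az": 0},
    {"x": -4.5, "y": 1.1, "z": 0, "ax": 0, "ay": 0, "az": 0},
    {"x": -4.5, "y": 1.1, "z": 0, "ax": 0, "ay": 0, "az": 0},
    {"x": -4.5, "y": 1.1, "z": 0, "ax": 0, "ay": 0, "az": 0},
    {"x": -4.5, "y": 1.1, "z": 0, "ax": 0, "ay": 0, "az": 0},
  ],
)

```text
time_s: 46.45
tool_pos: [0.5594, -0.1607, 0.2279]
tool_rot: [-180.0, -0.0, 84.3]
force: [1.9, 0.7, -4.3]
grip_width: 0.0469
grasp_force: 55.0
```

Emit:
jog_arm(
  motion=[
    {"x": -4.5, "y": 1.1, "z": 0, "ax": 0, "ay": 0, "az": 0},
    {"x": -4.8, "y": 1.1, "z": 0, "ax": 0, "ay": 0, "az": 0},
    {"x": 0, "y": 0, "z": 0, "ax": 0, "ay": 0, "az": 0},
    {"x": 0, "y": 0, "z": 0, "ax": 0, "ay": 0, "az": 0},
    {"x": 0, "y": 0, "z": 0, "ax": 0, "ay": 0, "az": 0},
  ],
)

```text
time_s: 46.95
tool_pos: [0.5727, -0.2522, 0.2273]
tool_rot: [-179.9, -0.1, 84.4]
force: [0.9, 0.6, -4.5]
grip_width: 0.0469
grasp_force: 55.0
```

```bash
python3 - <<'E'
from h import *
go(.572,-.254,.0205,84.4)
E
```

```text
t 46.95 at [ 0.5727 -0.2522  0.2273] [-1.799e+02 -1.000e-01  8.440e+01] q7 28 | turn [-0.1 -0.1  0. ] | shift cm now-axes [-2.100e-01 -2.000e-02  2.068e+01] end-axes [-0.18 -0.05 20.68]
```

Emit:
jog_arm(
  motion=[
    {"x": -0.15, "y": 0, "z": 4, "ax": 0, "ay": 0, "az": 0},
    {"x": 0, "y": 0, "z": 4, "ax": 0, "ay": 0, "az": 0},
    {"x": 0, "y": 0, "z": 4, "ax": 0, "ay": 0, "az": 0},
    {"x": 0, "y": 0, "z": 4, "ax": 0, "ay": 0, "az": 0},
    {"x": 0, "y": 0, "z": 3, "ax": 0, "ay": 0, "az": 0},
  ],
)

```text
time_s: 47.45
tool_pos: [0.5721, -0.2514, 0.035]
tool_rot: [-179.8, -0.1, 84.6]
force: [-0.6, 0.1, -4.0]
grip_width: 0.0469
grasp_force: 55.0
```

Emit:
jog_arm(
  motion=[
    {"x": 0, "y": 0, "z": 0.7, "ax": 0, "ay": 0, "az": 0},
    {"x": 0, "y": 0, "z": 0.5, "ax": 0, "ay": 0, "az": 0},
    {"x": 0, "y": 0, "z": 0.3, "ax": 0, "ay": 0, "az": 0},
    {"x": 0, "y": 0, "z": 0.2, "ax": 0, "ay": 0, "az": 0},
    {"x": 0, "y": 0, "z": 0, "ax": 0, "ay": 0, "az": 0},
  ],
)

```text
time_s: 47.95
tool_pos: [0.5738, -0.2553, 0.0223]
tool_rot: [179.8, 0.0, 84.4]
force: [0.8, 0.1, -1.5]
grip_width: 0.0468
grasp_force: 55.0
```

Emit:
jog_arm(
  motion=[
    {"x": 0, "y": 0, "z": 0.1, "ax": 0, "ay": 0, "az": 0},
    {"x": 0, "y": 0, "z": 0, "ax": 0, "ay": 0, "az": 0},
    {"x": 0, "y": 0, "z": 0, "ax": 0, "ay": 0, "az": 0},
    {"x": 0, "y": 0, "z": 0, "ax": 0, "ay": 0, "az": 0},
    {"x": 0, "y": 0, "z": 0, "ax": 0, "ay": 0, "az": 0},
  ],
)

```text
time_s: 48.45
tool_pos: [0.5738, -0.2554, 0.0222]
tool_rot: [179.8, -0.0, 84.3]
force: [-2.2, 1.7, 6.6]
grip_width: 0.0467
grasp_force: 55.0
```

Emit:
jog_arm(
  motion=[
    {"x": 0, "y": 0, "z": 0, "ax": 0, "ay": 0, "az": 0},
    {"x": 0, "y": 0, "z": 0, "ax": 0, "ay": 0, "az": 0},
    {"x": 0, "y": 0, "z": 0, "ax": 0, "ay": 0, "az": 0},
    {"x": 0, "y": 0, "z": 0, "ax": 0, "ay": 0, "az": 0},
    {"x": 0, "y": 0, "z": 0, "ax": 0, "ay": 0, "az": 0},
  ],
  claw=0.7,
)

```text
time_s: 48.95
tool_pos: [0.5722, -0.2552, 0.0195]
tool_rot: [-180.0, 0.0, 84.3]
force: [0.3, 0.8, 0.0]
grip_width: 0.0722
grasp_force: 0.0
```

Emit:
jog_arm(
  motion=[
    {"x": 0, "y": 0, "z": -3, "ax": 0, "ay": 0, "az": 0},
    {"x": 0, "y": 0, "z": -5, "ax": 0, "ay": 0, "az": 0},
    {"x": 0, "y": 0, "z": -5, "ax": 0, "ay": 0, "az": 0},
    {"x": 0, "y": 0, "z": -5, "ax": 0, "ay": 0, "az": 0},
    {"x": 0, "y": 0, "z": -4.3, "ax": 0, "ay": 0, "az": 0},
  ],
)

```text
time_s: 49.45
tool_pos: [0.5724, -0.2556, 0.2454]
tool_rot: [179.9, 0.0, 84.3]
force: [1.6, -1.0, 0.3]
grip_width: 0.074
grasp_force: 0.0
```

```bash
python3 - <<'E'
from h import *
go(.485,.238,.245,84.4)
E
```

```text
t 49.45 at [ 0.5724 -0.2556  0.2454] [179.9   0.   84.3] q7 28 | turn [ 0.1  0.  -0.1] | shift cm now-axes [ 4.825e+01 -1.360e+01  1.000e-02] end-axes [ 4.827e+01 -1.352e+01  4.000e-02]
```

Emit:
jog_arm(
  motion=[
    {"x": 3.3, "y": -1.2, "z": 0, "ax": 0, "ay": 0, "az": 0},
    {"x": 4.5, "y": -1.2, "z": 0, "ax": 0, "ay": 0, "az": 0},
    {"x": 4.5, "y": -1.2, "z": 0, "ax": 0, "ay": 0, "az": 0},
    {"x": 4.5, "y": -1.2, "z": 0, "ax": 0, "ay": 0, "az": 0},
    {"x": 4.5, "y": -1.2, "z": 0, "ax": 0, "ay": 0, "az": 0},
  ],
)

```text
time_s: 49.95
tool_pos: [0.5331, -0.0356, 0.2426]
tool_rot: [-180.0, -0.0, 84.3]
force: [0.7, 0.2, -0.3]
grip_width: 0.0741
grasp_force: 0.0
```

Emit:
jog_arm(
  motion=[
    {"x": 4.5, "y": -1.2, "z": 0, "ax": 0, "ay": 0, "az": 0},
    {"x": 4.5, "y": -1.2, "z": 0, "ax": 0, "ay": 0, "az": 0},
    {"x": 4.5, "y": -1.2, "z": 0, "ax": 0, "ay": 0, "az": 0},
    {"x": 4.5, "y": -1.2, "z": 0, "ax": 0, "ay": 0, "az": 0},
    {"x": 4.5, "y": -1.3, "z": 0, "ax": 0, "ay": 0, "az": 0},
  ],
)

```text
time_s: 50.45
tool_pos: [0.4947, 0.1943, 0.2428]
tool_rot: [-180.0, -0.0, 84.3]
force: [0.3, 0.1, -0.2]
grip_width: 0.0742
grasp_force: 0.0
```

Emit:
jog_arm(
  motion=[
    {"x": 4.5, "y": -1.3, "z": 0, "ax": 0, "ay": 0, "az": 0},
    {"x": 0, "y": 0, "z": 0, "ax": 0, "ay": 0, "az": 0},
    {"x": 0, "y": 0, "z": 0, "ax": 0, "ay": 0, "az": 0},
    {"x": 0, "y": 0, "z": 0, "ax": 0, "ay": 0, "az": 0},
    {"x": 0, "y": 0, "z": 0, "ax": 0, "ay": 0, "az": 0},
  ],
)

```text
time_s: 50.95
tool_pos: [0.4874, 0.2368, 0.2428]
tool_rot: [-180.0, 0.0, 84.2]
force: [0.1, -0.5, -0.0]
grip_width: 0.0738
grasp_force: 0.0
```

Emit:
jog_arm(
  motion=[
    {"x": 0, "y": 0, "z": 0, "ax": 0, "ay": 0, "az": 0},
    {"x": 0, "y": 0, "z": 0, "ax": 0, "ay": 0, "az": 0},
    {"x": 0, "y": 0, "z": 0, "ax": 0, "ay": 0, "az": 0},
    {"x": 0, "y": 0, "z": 0, "ax": 0, "ay": 0, "az": 0},
    {"x": 0, "y": 0, "z": 0, "ax": 0, "ay": 0, "az": 0},
  ],
)

```text
time_s: 51.45
tool_pos: [0.4868, 0.2387, 0.2426]
tool_rot: [-180.0, -0.0, 84.3]
force: [0.9, -0.7, 0.3]
grip_width: 0.074
grasp_force: 0.0
```

```bash
python3 - <<'E'
from wts import *
im,p=snap('wrist','w16.png')
for q in weights(im,p,(0,60,560,250)):print(q)
go(.485,.238,.077,84.4)
E
```

```text
([274.9, 195.6, 23.5], [0.484, 0.2372, 0.096])
t 51.5 at [0.4867 0.2387 0.2426] [-180.    -0.    84.3] q7 -32 | turn [-0.  -0.  -0.1] | shift cm now-axes [-0.09 -0.16 16.56] end-axes [-0.09 -0.16 16.56]
```

Emit:
jog_arm(
  motion=[
    {"x": -0.1, "y": -0.25, "z": 4, "ax": 0, "ay": 0, "az": 0},
    {"x": 0, "y": 0, "z": 4, "ax": 0, "ay": 0, "az": 0},
    {"x": 0, "y": 0, "z": 4, "ax": 0, "ay": 0, "az": 0},
    {"x": 0, "y": 0, "z": 3, "ax": 0, "ay": 0, "az": 0},
    {"x": 0, "y": 0, "z": 1.5, "ax": 0, "ay": 0, "az": 0},
  ],
  claw=0.45,
)

```text
time_s: 52.0
tool_pos: [0.4823, 0.2371, 0.0748]
tool_rot: [-179.8, 0.2, 84.3]
force: [-0.8, -0.2, 0.2]
grip_width: 0.0635
grasp_force: 0.0
```

Emit:
jog_arm(
  motion=[
    {"x": 0, "y": 0, "z": 0, "ax": 0, "ay": 0, "az": 0},
    {"x": 0, "y": 0, "z": 0, "ax": 0, "ay": 0, "az": 0},
    {"x": 0, "y": 0, "z": 0, "ax": 0, "ay": 0, "az": 0},
    {"x": 0, "y": 0, "z": 0, "ax": 0, "ay": 0, "az": 0},
    {"x": 0, "y": 0, "z": 0, "ax": 0, "ay": 0, "az": 0},
  ],
  claw=-1,
)

```text
time_s: 52.5
tool_pos: [0.4847, 0.2387, 0.0792]
tool_rot: [180.0, -0.1, 84.3]
force: [-2.1, 0.1, 6.2]
grip_width: 0.0464
grasp_force: 55.0
```

Emit:
jog_arm(
  motion=[
    {"x": 0, "y": 0, "z": 0, "ax": 0, "ay": 0, "az": 0},
    {"x": 0, "y": 0, "z": -1.5, "ax": 0, "ay": 0, "az": 0},
    {"x": 0, "y": 0, "z": -4.5, "ax": 0, "ay": 0, "az": 0},
    {"x": 0, "y": 0, "z": -4.5, "ax": 0, "ay": 0, "az": 0},
    {"x": 0, "y": 0, "z": -4.5, "ax": 0, "ay": 0, "az": 0},
  ],
)

```text
time_s: 53.0
tool_pos: [0.4837, 0.2371, 0.2293]
tool_rot: [-180.0, 0.0, 84.3]
force: [0.7, 0.2, -4.7]
grip_width: 0.0466
grasp_force: 55.0
```

```bash
python3 - <<'E'
from h import *
go(.4635,-.271,.23,84.4)
E
```

```text
t 53.0 at [0.4837 0.2371 0.2293] [-180.     0.    84.3] q7 -32 | turn [-0.   0.  -0.1] | shift cm now-axes [-5.076e+01  3.040e+00 -3.000e-02] end-axes [-50.77   2.94  -0.07]
```

Emit:
jog_arm(
  motion=[
    {"x": -3.3, "y": 0.25, "z": 0, "ax": 0, "ay": 0, "az": 0},
    {"x": -4.4, "y": 0.25, "z": 0, "ax": 0, "ay": 0, "az": 0},
    {"x": -4.4, "y": 0.25, "z": 0, "ax": 0, "ay": 0, "az": 0},
    {"x": -4.4, "y": 0.25, "z": 0, "ax": 0, "ay": 0, "az": 0},
    {"x": -4.4, "y": 0.25, "z": 0, "ax": 0, "ay": 0, "az": 0},
  ],
)

```text
time_s: 53.5
tool_pos: [0.4753, 0.0265, 0.2277]
tool_rot: [-180.0, -0.0, 84.3]
force: [0.5, -0.3, -4.8]
grip_width: 0.0471
grasp_force: 55.0
```

Emit:
jog_arm(
  motion=[
    {"x": -4.4, "y": 0.25, "z": 0, "ax": 0, "ay": 0, "az": 0},
    {"x": -4.4, "y": 0.25, "z": 0, "ax": 0, "ay": 0, "az": 0},
    {"x": -4.4, "y": 0.25, "z": 0, "ax": 0, "ay": 0, "az": 0},
    {"x": -4.4, "y": 0.25, "z": 0, "ax": 0, "ay": 0, "az": 0},
    {"x": -4.4, "y": 0.25, "z": 0, "ax": 0, "ay": 0, "az": 0},
  ],
)

```text
time_s: 54.0
tool_pos: [0.4657, -0.1934, 0.2279]
tool_rot: [180.0, -0.1, 84.3]
force: [1.1, -0.1, -5.3]
grip_width: 0.047
grasp_force: 55.0
```

Emit:
jog_arm(
  motion=[
    {"x": -4.4, "y": 0.25, "z": 0, "ax": 0, "ay": 0, "az": 0},
    {"x": -3.5, "y": 0.25, "z": 0, "ax": 0, "ay": 0, "az": 0},
    {"x": 0, "y": 0, "z": 0, "ax": 0, "ay": 0, "az": 0},
    {"x": 0, "y": 0, "z": 0, "ax": 0, "ay": 0, "az": 0},
    {"x": 0, "y": 0, "z": 0, "ax": 0, "ay": 0, "az": 0},
  ],
)

```text
time_s: 54.5
tool_pos: [0.4639, -0.2692, 0.2274]
tool_rot: [-179.9, -0.1, 84.4]
force: [0.2, 0.2, -4.2]
grip_width: 0.0473
grasp_force: 55.0
```

```bash
python3 - <<'E'
from h import *
go(.4635,-.271,.0215,84.4)
E
```

```text
t 54.5 at [ 0.4639 -0.2692  0.2274] [-1.799e+02 -1.000e-01  8.440e+01] q7 28 | turn [-0.1 -0.1  0. ] | shift cm now-axes [-0.21 -0.   20.59] end-axes [-1.800e-01 -2.000e-02  2.059e+01]
```

Emit:
jog_arm(
  motion=[
    {"x": -0.1, "y": 0, "z": 4, "ax": 0, "ay": 0, "az": 0},
    {"x": 0, "y": 0, "z": 4, "ax": 0, "ay": 0, "az": 0},
    {"x": 0, "y": 0, "z": 4, "ax": 0, "ay": 0, "az": 0},
    {"x": 0, "y": 0, "z": 4, "ax": 0, "ay": 0, "az": 0},
    {"x": 0, "y": 0, "z": 3, "ax": 0, "ay": 0, "az": 0},
  ],
)

```text
time_s: 55.0
tool_pos: [0.4634, -0.2685, 0.0351]
tool_rot: [-179.8, -0.1, 84.5]
force: [0.3, 0.7, -4.5]
grip_width: 0.0468
grasp_force: 55.0
```

Emit:
jog_arm(
  motion=[
    {"x": 0, "y": 0, "z": 0.7, "ax": 0, "ay": 0, "az": 0},
    {"x": 0, "y": 0, "z": 0.5, "ax": 0, "ay": 0, "az": 0},
    {"x": 0, "y": 0, "z": 0.3, "ax": 0, "ay": 0, "az": 0},
    {"x": 0, "y": 0, "z": 0.2, "ax": 0, "ay": 0, "az": 0},
    {"x": 0, "y": 0, "z": 0, "ax": 0, "ay": 0, "az": 0},
  ],
)

```text
time_s: 55.5
tool_pos: [0.4651, -0.2717, 0.0222]
tool_rot: [179.9, -0.0, 84.4]
force: [-0.3, 1.0, 1.4]
grip_width: 0.0468
grasp_force: 55.0
```

Emit:
jog_arm(
  motion=[
    {"x": 0, "y": 0, "z": 0, "ax": 0, "ay": 0, "az": 0},
    {"x": 0, "y": 0, "z": 0, "ax": 0, "ay": 0, "az": 0},
    {"x": 0, "y": 0, "z": 0, "ax": 0, "ay": 0, "az": 0},
    {"x": 0, "y": 0, "z": 0, "ax": 0, "ay": 0, "az": 0},
    {"x": 0, "y": 0, "z": 0, "ax": 0, "ay": 0, "az": 0},
  ],
)

```text
time_s: 56.0
tool_pos: [0.4651, -0.2717, 0.0222]
tool_rot: [179.9, -0.0, 84.4]
force: [-1.0, 2.0, 6.4]
grip_width: 0.0469
grasp_force: 55.0
```

Emit:
jog_arm(
  motion=[
    {"x": 0, "y": 0, "z": 0, "ax": 0, "ay": 0, "az": 0},
    {"x": 0, "y": 0, "z": 0, "ax": 0, "ay": 0, "az": 0},
    {"x": 0, "y": 0, "z": 0, "ax": 0, "ay": 0, "az": 0},
    {"x": 0, "y": 0, "z": 0, "ax": 0, "ay": 0, "az": 0},
    {"x": 0, "y": 0, "z": 0, "ax": 0, "ay": 0, "az": 0},
  ],
  claw=0.7,
)

```text
time_s: 56.5
tool_pos: [0.4636, -0.2716, 0.0205]
tool_rot: [-180.0, 0.0, 84.3]
force: [-0.3, 0.3, 1.2]
grip_width: 0.0724
grasp_force: 0.0
```

Emit:
jog_arm(
  motion=[
    {"x": 0, "y": 0, "z": -3, "ax": 0, "ay": 0, "az": 0},
    {"x": 0, "y": 0, "z": -5, "ax": 0, "ay": 0, "az": 0},
    {"x": 0, "y": 0, "z": -5, "ax": 0, "ay": 0, "az": 0},
    {"x": 0, "y": 0, "z": -5, "ax": 0, "ay": 0, "az": 0},
    {"x": 0, "y": 0, "z": -4.3, "ax": 0, "ay": 0, "az": 0},
  ],
)

```text
time_s: 57.0
tool_pos: [0.4637, -0.272, 0.246]
tool_rot: [179.9, -0.0, 84.3]
force: [0.4, 0.5, -0.3]
grip_width: 0.0742
grasp_force: 0.0
```

```bash
python3 - <<'E'
from h import *
go(.549,.430,.245,84.4)
E
```

```text
t 57.0 at [ 0.4637 -0.272   0.246 ] [179.9  -0.   84.3] q7 28 | turn [ 0.1 -0.  -0.1] | shift cm now-axes [70.7   1.5   0.11] end-axes [70.7   1.64  0.1 ]
```

Emit:
jog_arm(
  motion=[
    {"x": 3.2, "y": 0.1, "z": 0, "ax": 0, "ay": 0, "az": 0},
    {"x": 4.5, "y": 0.1, "z": 0, "ax": 0, "ay": 0, "az": 0},
    {"x": 4.5, "y": 0.1, "z": 0, "ax": 0, "ay": 0, "az": 0},
    {"x": 4.5, "y": 0.1, "z": 0, "ax": 0, "ay": 0, "az": 0},
    {"x": 4.5, "y": 0.1, "z": 0, "ax": 0, "ay": 0, "az": 0},
  ],
  claw=-1,
  squeeze=20,
)

```text
time_s: 57.5
tool_pos: [0.4895, -0.0593, 0.2438]
tool_rot: [180.0, -0.1, 84.3]
force: [0.4, 0.1, -0.1]
grip_width: 0.0415
grasp_force: 0.0
```

Emit:
jog_arm(
  motion=[
    {"x": 4.5, "y": 0.1, "z": 0, "ax": 0, "ay": 0, "az": 0},
    {"x": 4.5, "y": 0.1, "z": 0, "ax": 0, "ay": 0, "az": 0},
    {"x": 4.5, "y": 0.1, "z": 0, "ax": 0, "ay": 0, "az": 0},
    {"x": 4.5, "y": 0.1, "z": 0, "ax": 0, "ay": 0, "az": 0},
    {"x": 4.5, "y": 0.1, "z": 0, "ax": 0, "ay": 0, "az": 0},
  ],
)

```text
time_s: 58.0
tool_pos: [0.5168, 0.164, 0.2435]
tool_rot: [-180.0, -0.0, 84.3]
force: [0.6, -0.5, 0.9]
grip_width: 0.0036
grasp_force: 0.0
```

Emit:
jog_arm(
  motion=[
    {"x": 4.5, "y": 0.1, "z": 0, "ax": 0, "ay": 0, "az": 0},
    {"x": 4.5, "y": 0.1, "z": 0, "ax": 0, "ay": 0, "az": 0},
    {"x": 4.5, "y": 0.1, "z": 0, "ax": 0, "ay": 0, "az": 0},
    {"x": 4.5, "y": 0.1, "z": 0, "ax": 0, "ay": 0, "az": 0},
    {"x": 4.5, "y": 0.1, "z": 0, "ax": 0, "ay": 0, "az": 0},
  ],
)

```text
time_s: 58.5
tool_pos: [0.544, 0.3875, 0.2432]
tool_rot: [-180.0, 0.0, 84.3]
force: [0.0, 0.2, 0.7]
grip_width: 0.0005
grasp_force: 0.0
```

Emit:
jog_arm(
  motion=[
    {"x": 4.5, "y": 0.1, "z": 0, "ax": 0, "ay": 0, "az": 0},
    {"x": 0, "y": 0, "z": 0, "ax": 0, "ay": 0, "az": 0},
    {"x": 0, "y": 0, "z": 0, "ax": 0, "ay": 0, "az": 0},
    {"x": 0, "y": 0, "z": 0, "ax": 0, "ay": 0, "az": 0},
    {"x": 0, "y": 0, "z": 0, "ax": 0, "ay": 0, "az": 0},
  ],
)

```text
time_s: 59.0
tool_pos: [0.5503, 0.4284, 0.2443]
tool_rot: [180.0, -0.0, 84.2]
force: [0.5, 0.2, -0.0]
grip_width: 0.0005
grasp_force: 0.0
```

```bash
python3 - <<'E'
from h import *
go(.549,.430,.086,84.4)
im,p=snap('top','t17.png');print(handle_px(im))
c=np.vstack([im[140:250,195:455]]);cv2.imwrite('pics/t17c.png',cv2.resize(c,None,fx=3,fy=3,interpolation=cv2.INTER_CUBIC))
E
```

```text
t 59.0 at [0.5503 0.4284 0.2443] [180.   -0.   84.2] q7 -36 | turn [ 0.  -0.  -0.2] | shift cm now-axes [ 0.14 -0.14 15.83] end-axes [ 0.14 -0.14 15.83]
[]
```

View pics/t17c.png

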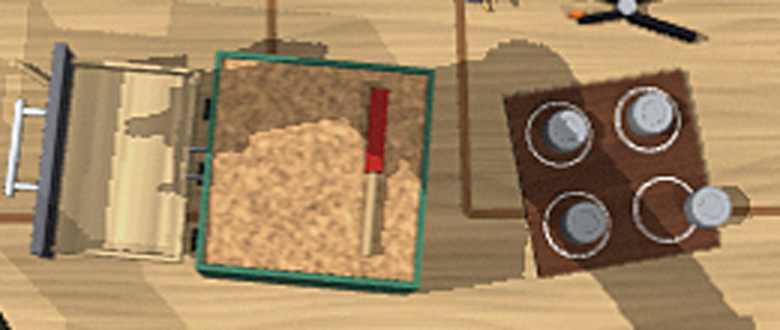

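A weight has been knocked from its circle to the panel edge at crop (712,207); the other three, the dowel in the tray and the empty open drawer are fine. I'll fix the weight before closing the drawer.

Emit:
jog_arm(
  motion=[
    {"x": -3.2, "y": 0.1, "z": 0, "ax": 0, "ay": 0, "az": 0},
    {"x": -4.5, "y": 0.1, "z": 0, "ax": 0, "ay": 0, "az": 0},
    {"x": -4.5, "y": 0.1, "z": 0, "ax": 0, "ay": 0, "az": 0},
    {"x": -4.5, "y": 0.1, "z": 0, "ax": 0, "ay": 0, "az": 0},
    {"x": -4.5, "y": 0.1, "z": 0, "ax": 0, "ay": 0, "az": 0},
  ],
  claw=0.8,
)

```text
time_s: 59.55
tool_pos: [0.5331, 0.2162, 0.2441]
tool_rot: [-180.0, -0.1, 84.3]
force: [0.1, -0.4, 0.6]
grip_width: 0.0327
grasp_force: 0.0
```

Emit:
jog_arm(
  motion=[
    {"x": -4.5, "y": 0.1, "z": 0, "ax": 0, "ay": 0, "az": 0},
    {"x": -4.5, "y": 0.1, "z": 0, "ax": 0, "ay": 0, "az": 0},
    {"x": -4.5, "y": 0.1, "z": 0, "ax": 0, "ay": 0, "az": 0},
    {"x": -4.5, "y": 0.1, "z": 0, "ax": 0, "ay": 0, "az": 0},
    {"x": -4.5, "y": 0.1, "z": 0, "ax": 0, "ay": 0, "az": 0},
  ],
)

```text
time_s: 60.05
tool_pos: [0.5154, -0.008, 0.2439]
tool_rot: [180.0, -0.1, 84.3]
force: [0.9, -0.2, 0.2]
grip_width: 0.0722
grasp_force: 0.0
```

Emit:
jog_arm(
  motion=[
    {"x": -4.5, "y": 0.1, "z": 0, "ax": 0, "ay": 0, "az": 0},
    {"x": -4.5, "y": 0.1, "z": 0, "ax": 0, "ay": 0, "az": 0},
    {"x": -4.5, "y": 0.1, "z": 0, "ax": 0, "ay": 0, "az": 0},
    {"x": -4.5, "y": 0.1, "z": 0, "ax": 0, "ay": 0, "az": 0},
    {"x": -4.5, "y": 0.1, "z": 0, "ax": 0, "ay": 0, "az": 0},
  ],
)

```text
time_s: 60.55
tool_pos: [0.498, -0.2319, 0.2441]
tool_rot: [179.9, -0.2, 84.3]
force: [0.8, 0.4, -0.4]
grip_width: 0.0781
grasp_force: 0.0
```

Emit:
jog_arm(
  motion=[
    {"x": -4.5, "y": 0.1, "z": 0, "ax": 0, "ay": 0, "az": 0},
    {"x": -4.5, "y": 0.1, "z": 0, "ax": 0, "ay": 0, "az": 0},
    {"x": -4.5, "y": 0.1, "z": 0, "ax": 0, "ay": 0, "az": 0},
    {"x": -3.8, "y": 0.2, "z": 1.5, "ax": 0, "ay": 0, "az": 0},
    {"x": 0, "y": 0, "z": 3, "ax": 0, "ay": 0, "az": 0},
  ],
)

```text
time_s: 61.05
tool_pos: [0.483, -0.4115, 0.2008]
tool_rot: [179.8, 0.4, 83.7]
force: [0.7, 0.5, -1.3]
grip_width: 0.0784
grasp_force: 0.0
```

Emit:
jog_arm(
  motion=[
    {"x": 0, "y": 0, "z": 0, "ax": 0, "ay": 0, "az": 0},
    {"x": 0, "y": 0, "z": 0, "ax": 0, "ay": 0, "az": 0},
    {"x": 0, "y": 0, "z": 0, "ax": 0, "ay": 0, "az": 0},
    {"x": 0, "y": 0, "z": 0, "ax": 0, "ay": 0, "az": 0},
    {"x": 0, "y": 0, "z": 0, "ax": 0, "ay": 0, "az": 0},
  ],
)

```text
time_s: 61.55
tool_pos: [0.4879, -0.4019, 0.1998]
tool_rot: [179.9, 0.0, 84.4]
force: [0.5, 0.6, -0.2]
grip_width: 0.0782
grasp_force: 0.0
```

```bash
python3 - <<'E'
from wts import *
print(p2w('top',[(432.3,209)],.037).round(4))
im,p=snap('wrist','w18.png');np.save('p18.npy',p,allow_pickle=True)
for q in weights(im,p,(0,20,560,250),z=.039):print(q)
go(.4835,-.418,.021,84.4)
E
```

```text
[[ 0.4793 -0.4248  0.037 ]]
([273.9, 211.9, 22.7], [0.4824, -0.4233, 0.039])
([387.6, 136.4, 25.8], [0.5957, -0.3602, 0.039])
([237.1, 52.1, 26.4], [0.4648, -0.275, 0.039])
([260.1, 168.6, 25.5], [0.4735, -0.3789, 0.039])
([361.6, 21.6, 21.9], [0.5739, -0.2618, 0.039])
t 61.6 at [ 0.4877 -0.4019  0.1995] [179.9   0.   84.4] q7 49 | turn [0.1 0.  0. ] | shift cm now-axes [-1.64 -0.28 17.85] end-axes [-1.64 -0.26 17.85]
```

View pics/w18.png

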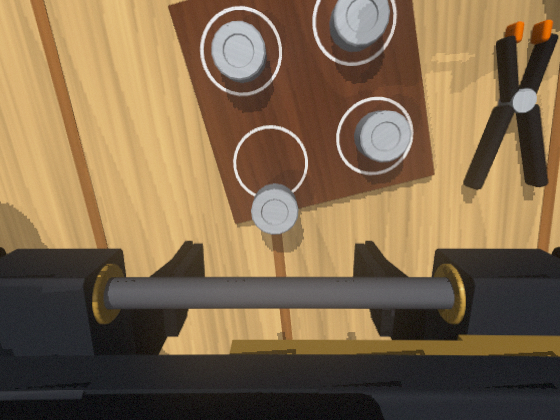

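The weight lies at (274,211), about half over the panel edge, with its empty circle at (270,162). Regripping it.

Emit:
jog_arm(
  motion=[
    {"x": -2.1, "y": -0.3, "z": 4, "ax": 0, "ay": 0, "az": 0},
    {"x": 0, "y": 0, "z": 4, "ax": 0, "ay": 0, "az": 0},
    {"x": 0, "y": 0, "z": 4, "ax": 0, "ay": 0, "az": 0},
    {"x": 0, "y": 0, "z": 3.5, "ax": 0, "ay": 0, "az": 0},
    {"x": 0, "y": 0, "z": 2.2, "ax": 0, "ay": 0, "az": 0},
  ],
)

```text
time_s: 62.1
tool_pos: [0.4811, -0.4215, 0.0189]
tool_rot: [-179.8, -0.1, 84.4]
force: [0.4, -1.2, -0.1]
grip_width: 0.0782
grasp_force: 0.0
```

Emit:
jog_arm(
  motion=[
    {"x": 0, "y": 0, "z": 0, "ax": 0, "ay": 0, "az": 0},
    {"x": 0, "y": 0, "z": 0, "ax": 0, "ay": 0, "az": 0},
    {"x": 0, "y": 0, "z": 0, "ax": 0, "ay": 0, "az": 0},
    {"x": 0, "y": 0, "z": 0, "ax": 0, "ay": 0, "az": 0},
    {"x": 0, "y": 0, "z": 0, "ax": 0, "ay": 0, "az": 0},
  ],
  claw=-1,
  squeeze=50,
)

```text
time_s: 62.6
tool_pos: [0.4822, -0.4236, 0.023]
tool_rot: [179.9, 0.0, 84.3]
force: [-0.2, 0.6, 2.6]
grip_width: 0.0471
grasp_force: 50.1
```

Emit:
jog_arm(
  motion=[
    {"x": 0, "y": 0, "z": 0, "ax": 0, "ay": 0, "az": 0},
    {"x": 0, "y": 0, "z": 0, "ax": 0, "ay": 0, "az": 0},
    {"x": 0, "y": 0, "z": 0, "ax": 0, "ay": 0, "az": 0},
    {"x": 0, "y": 0, "z": -1, "ax": 0, "ay": 0, "az": 0},
    {"x": 0, "y": 0, "z": -0.5, "ax": 0, "ay": 0, "az": 0},
  ],
)

```text
time_s: 63.1
tool_pos: [0.4817, -0.4228, 0.0369]
tool_rot: [-180.0, -0.0, 84.3]
force: [0.3, 0.0, -3.5]
grip_width: 0.0472
grasp_force: 50.0
```

Emit:
jog_arm(
  motion=[
    {"x": 0, "y": 0, "z": 0, "ax": 0, "ay": 0, "az": 0},
    {"x": 0, "y": 0, "z": 0, "ax": 0, "ay": 0, "az": 0},
    {"x": 0, "y": 0, "z": 0, "ax": 0, "ay": 0, "az": 0},
    {"x": 0, "y": 0, "z": 0, "ax": 0, "ay": 0, "az": 0},
    {"x": 0, "y": 0, "z": 0, "ax": 0, "ay": 0, "az": 0},
  ],
)

```text
time_s: 63.6
tool_pos: [0.4816, -0.4229, 0.0363]
tool_rot: [-179.9, -0.0, 84.3]
force: [0.1, -0.3, -3.9]
grip_width: 0.0465
grasp_force: 50.0
```

```bash
python3 - <<'E'
from h import *
p=np.load('p18.npy',allow_pickle=True).item();w=p2w('wrist',[(270.5,162.5)],.009,p)[0];print(w)
go((w[0]+.482)/2,(w[1]-.377)/2,.0225,84.4)
E
```

```text
[ 0.48295359 -0.378085    0.009     ]
t 63.6 at [ 0.4816 -0.4229  0.0363] [-179.9   -0.    84.3] q7 56 | turn [-0.1 -0.  -0.1] | shift cm now-axes [ 4.52 -0.36  1.38] end-axes [ 4.52 -0.36  1.38]
```

Emit:
jog_arm(
  motion=[
    {"x": 1.5, "y": -0.3, "z": 0, "ax": 0, "ay": 0, "az": 0},
    {"x": 2, "y": 0, "z": 0, "ax": 0, "ay": 0, "az": 0},
    {"x": 1, "y": 0, "z": 0, "ax": 0, "ay": 0, "az": 0},
    {"x": 0, "y": 0, "z": 0, "ax": 0, "ay": 0, "az": 0},
    {"x": 0, "y": 0, "z": 0, "ax": 0, "ay": 0, "az": 0},
  ],
)

```text
time_s: 64.1
tool_pos: [0.4834, -0.3785, 0.0368]
tool_rot: [-180.0, 0.1, 84.4]
force: [0.9, -0.5, -4.2]
grip_width: 0.0468
grasp_force: 50.0
```

Emit:
jog_arm(
  motion=[
    {"x": 0, "y": 0, "z": 0.6, "ax": 0, "ay": 0, "az": 0},
    {"x": 0, "y": 0, "z": 0.4, "ax": 0, "ay": 0, "az": 0},
    {"x": 0, "y": 0, "z": 0.4, "ax": 0, "ay": 0, "az": 0},
    {"x": 0, "y": 0, "z": 0, "ax": 0, "ay": 0, "az": 0},
    {"x": 0, "y": 0, "z": 0, "ax": 0, "ay": 0, "az": 0},
  ],
)

```text
time_s: 64.6
tool_pos: [0.4827, -0.3786, 0.023]
tool_rot: [-179.9, -0.0, 84.3]
force: [-3.1, 1.1, 4.8]
grip_width: 0.047
grasp_force: 50.0
```

Emit:
jog_arm(
  motion=[
    {"x": 0, "y": 0, "z": 0.15, "ax": 0, "ay": 0, "az": 0},
    {"x": 0, "y": 0, "z": 0, "ax": 0, "ay": 0, "az": 0},
    {"x": 0, "y": 0, "z": 0, "ax": 0, "ay": 0, "az": 0},
    {"x": 0, "y": 0, "z": 0, "ax": 0, "ay": 0, "az": 0},
    {"x": 0, "y": 0, "z": 0, "ax": 0, "ay": 0, "az": 0},
  ],
)

```text
time_s: 65.1
tool_pos: [0.4827, -0.3786, 0.0229]
tool_rot: [-180.0, -0.1, 84.3]
force: [-5.3, 4.6, 14.3]
grip_width: 0.0468
grasp_force: 50.0
```

Emit:
jog_arm(
  motion=[
    {"x": 0, "y": 0, "z": -0.15, "ax": 0, "ay": 0, "az": 0},
    {"x": 0, "y": 0, "z": 0, "ax": 0, "ay": 0, "az": 0},
    {"x": 0, "y": 0, "z": 0, "ax": 0, "ay": 0, "az": 0},
    {"x": 0, "y": 0, "z": 0, "ax": 0, "ay": 0, "az": 0},
    {"x": 0, "y": 0, "z": 0, "ax": 0, "ay": 0, "az": 0},
  ],
)

```text
time_s: 65.6
tool_pos: [0.4831, -0.3785, 0.023]
tool_rot: [-180.0, 0.0, 84.3]
force: [-3.0, 1.8, 5.8]
grip_width: 0.0464
grasp_force: 50.0
```

Emit:
jog_arm(
  motion=[
    {"x": 0, "y": 0, "z": 0, "ax": 0, "ay": 0, "az": 0},
    {"x": 0, "y": 0, "z": 0, "ax": 0, "ay": 0, "az": 0},
    {"x": 0, "y": 0, "z": 0, "ax": 0, "ay": 0, "az": 0},
    {"x": 0, "y": 0, "z": 0, "ax": 0, "ay": 0, "az": 0},
    {"x": 0, "y": 0, "z": 0, "ax": 0, "ay": 0, "az": 0},
  ],
  claw=0.7,
)

```text
time_s: 66.1
tool_pos: [0.4834, -0.3778, 0.0224]
tool_rot: [-180.0, -0.0, 84.3]
force: [0.4, 0.1, 0.4]
grip_width: 0.0723
grasp_force: 0.0
```

Emit:
jog_arm(
  motion=[
    {"x": 0, "y": 0, "z": -3, "ax": 0, "ay": 0, "az": 0},
    {"x": 0, "y": 0, "z": -5, "ax": 0, "ay": 0, "az": 0},
    {"x": 0, "y": 0, "z": -5, "ax": 0, "ay": 0, "az": 0},
    {"x": 0, "y": 0, "z": -5, "ax": 0, "ay": 0, "az": 0},
    {"x": 0, "y": 0, "z": -4.3, "ax": 0, "ay": 0, "az": 0},
  ],
)

```text
time_s: 66.6
tool_pos: [0.4834, -0.3783, 0.2484]
tool_rot: [179.9, 0.0, 84.3]
force: [0.3, -0.1, -1.1]
grip_width: 0.0736
grasp_force: 0.0
```

```bash
python3 - <<'E'
from h import *
go(.549,.430,.245,84.4)
E
```

```text
t 66.6 at [ 0.4834 -0.3783  0.2484] [179.9   0.   84.3] q7 45 | turn [ 0.1  0.  -0.1] | shift cm now-axes [81.08 -1.47  0.29] end-axes [81.08 -1.35  0.34]
```

Emit:
jog_arm(
  motion=[
    {"x": 3.6, "y": -0.08, "z": 0, "ax": 0, "ay": 0, "az": 0},
    {"x": 4.5, "y": -0.08, "z": 0, "ax": 0, "ay": 0, "az": 0},
    {"x": 4.5, "y": -0.08, "z": 0, "ax": 0, "ay": 0, "az": 0},
    {"x": 4.5, "y": -0.08, "z": 0, "ax": 0, "ay": 0, "az": 0},
    {"x": 4.5, "y": -0.08, "z": 0, "ax": 0, "ay": 0, "az": 0},
  ],
  claw=-1,
  squeeze=20,
)

```text
time_s: 67.1
tool_pos: [0.5006, -0.1609, 0.2454]
tool_rot: [-180.0, -0.0, 84.3]
force: [1.2, 0.2, -0.4]
grip_width: 0.042
grasp_force: 0.0
```

Emit:
jog_arm(
  motion=[
    {"x": 4.5, "y": -0.08, "z": 0, "ax": 0, "ay": 0, "az": 0},
    {"x": 4.5, "y": -0.08, "z": 0, "ax": 0, "ay": 0, "az": 0},
    {"x": 4.5, "y": -0.08, "z": 0, "ax": 0, "ay": 0, "az": 0},
    {"x": 4.5, "y": -0.08, "z": 0, "ax": 0, "ay": 0, "az": 0},
    {"x": 4.5, "y": -0.08, "z": 0, "ax": 0, "ay": 0, "az": 0},
  ],
)

```text
time_s: 67.6
tool_pos: [0.5188, 0.0635, 0.2458]
tool_rot: [-180.0, -0.1, 84.3]
force: [0.2, -0.7, 0.7]
grip_width: 0.0045
grasp_force: 0.0
```

Emit:
jog_arm(
  motion=[
    {"x": 4.5, "y": -0.08, "z": 0, "ax": 0, "ay": 0, "az": 0},
    {"x": 4.5, "y": -0.08, "z": 0, "ax": 0, "ay": 0, "az": 0},
    {"x": 4.5, "y": -0.08, "z": 0, "ax": 0, "ay": 0, "az": 0},
    {"x": 4.5, "y": -0.08, "z": 0, "ax": 0, "ay": 0, "az": 0},
    {"x": 4.5, "y": -0.08, "z": 0, "ax": 0, "ay": 0, "az": 0},
  ],
)

```text
time_s: 68.1
tool_pos: [0.5371, 0.2879, 0.2456]
tool_rot: [-180.0, -0.0, 84.3]
force: [-0.0, 0.4, 0.4]
grip_width: 0.0003
grasp_force: 0.0
```

Emit:
jog_arm(
  motion=[
    {"x": 4.5, "y": -0.08, "z": 0, "ax": 0, "ay": 0, "az": 0},
    {"x": 4.5, "y": -0.08, "z": 0, "ax": 0, "ay": 0, "az": 0},
    {"x": 4.5, "y": 0, "z": 0, "ax": 0, "ay": 0, "az": 0},
    {"x": 0, "y": 0, "z": 0, "ax": 0, "ay": 0, "az": 0},
    {"x": 0, "y": 0, "z": 0, "ax": 0, "ay": 0, "az": 0},
  ],
)

```text
time_s: 68.6
tool_pos: [0.5483, 0.4215, 0.2443]
tool_rot: [-179.9, 0.1, 84.5]
force: [-0.2, -1.2, -0.3]
grip_width: 0.0007
grasp_force: 0.0
```

Emit:
jog_arm(
  motion=[
    {"x": 1, "y": 0, "z": 4, "ax": 0, "ay": 0, "az": 0},
    {"x": 0, "y": 0, "z": 4, "ax": 0, "ay": 0, "az": 0},
    {"x": 0, "y": 0, "z": 4, "ax": 0, "ay": 0, "az": 0},
    {"x": 0, "y": 0, "z": 3.8, "ax": 0, "ay": 0, "az": 0},
    {"x": 0, "y": 0, "z": 0, "ax": 0, "ay": 0, "az": 0},
  ],
)

```text
time_s: 69.1
tool_pos: [0.5468, 0.4261, 0.0822]
tool_rot: [-179.6, 0.4, 84.2]
force: [-0.0, -0.5, -0.4]
grip_width: 0.0003
grasp_force: 0.0
```

Emit:
jog_arm(
  motion=[
    {"x": -1, "y": 0, "z": 0, "ax": 0, "ay": 0, "az": 0},
    {"x": -1, "y": 0, "z": 0, "ax": 0, "ay": 0, "az": 0},
    {"x": -1, "y": 0, "z": 0, "ax": 0, "ay": 0, "az": 0},
    {"x": -1, "y": 0, "z": 0, "ax": 0, "ay": 0, "az": 0},
    {"x": -1, "y": 0, "z": 0, "ax": 0, "ay": 0, "az": 0},
  ],
)

```text
time_s: 69.6
tool_pos: [0.5463, 0.3817, 0.0899]
tool_rot: [179.8, -0.3, 84.4]
force: [2.2, 4.4, 3.0]
grip_width: 0.0007
grasp_force: 1.8
```

Emit:
jog_arm(
  motion=[
    {"x": -1.8, "y": 0, "z": 0, "ax": 0, "ay": 0, "az": 0},
    {"x": -2, "y": 0, "z": 0, "ax": 0, "ay": 0, "az": 0},
    {"x": -2, "y": 0, "z": 0, "ax": 0, "ay": 0, "az": 0},
    {"x": -2, "y": 0, "z": 0, "ax": 0, "ay": 0, "az": 0},
    {"x": -2, "y": 0, "z": 0, "ax": 0, "ay": 0, "az": 0},
  ],
)

```text
time_s: 70.1
tool_pos: [0.5366, 0.2847, 0.0896]
tool_rot: [179.8, -0.3, 84.4]
force: [2.8, 4.9, 2.8]
grip_width: 0.0008
grasp_force: 2.5
```

Emit:
jog_arm(
  motion=[
    {"x": -1.2, "y": 0, "z": 0, "ax": 0, "ay": 0, "az": 0},
    {"x": -1, "y": 0, "z": 0, "ax": 0, "ay": 0, "az": 0},
    {"x": -1, "y": 0, "z": 0, "ax": 0, "ay": 0, "az": 0},
    {"x": -0.8, "y": 0, "z": 0, "ax": 0, "ay": 0, "az": 0},
    {"x": -0.5, "y": 0, "z": 0, "ax": 0, "ay": 0, "az": 0},
  ],
)

```text
time_s: 70.6
tool_pos: [0.5321, 0.2454, 0.089]
tool_rot: [179.8, -0.6, 84.5]
force: [5.6, 17.5, -2.6]
grip_width: 0.0007
grasp_force: 8.8
```

Emit:
jog_arm(
  motion=[
    {"x": -0.4, "y": 0, "z": 0, "ax": 0, "ay": 0, "az": 0},
    {"x": -0.4, "y": 0, "z": 0, "ax": 0, "ay": 0, "az": 0},
    {"x": -0.3, "y": 0, "z": 0, "ax": 0, "ay": 0, "az": 0},
    {"x": 0, "y": 0, "z": 0, "ax": 0, "ay": 0, "az": 0},
    {"x": 0, "y": 0, "z": 0, "ax": 0, "ay": 0, "az": 0},
  ],
)

```text
time_s: 71.1
tool_pos: [0.531, 0.2345, 0.0889]
tool_rot: [179.8, -0.5, 84.6]
force: [5.2, 14.0, -0.5]
grip_width: 0.0001
grasp_force: 7.0
```

Emit:
jog_arm(
  motion=[
    {"x": -0.4, "y": 0, "z": 0, "ax": 0, "ay": 0, "az": 0},
    {"x": -0.4, "y": 0, "z": 0, "ax": 0, "ay": 0, "az": 0},
    {"x": 0, "y": 0, "z": 0, "ax": 0, "ay": 0, "az": 0},
    {"x": 0, "y": 0, "z": 0, "ax": 0, "ay": 0, "az": 0},
    {"x": 0, "y": 0, "z": 0, "ax": 0, "ay": 0, "az": 0},
  ],
)

```text
time_s: 71.6
tool_pos: [0.5305, 0.2292, 0.089]
tool_rot: [179.7, -0.7, 84.7]
force: [6.4, 17.4, -2.7]
grip_width: 0.0008
grasp_force: 9.3
```

Emit:
jog_arm(
  motion=[
    {"x": -0.3, "y": 0, "z": 0, "ax": 0, "ay": 0, "az": 0},
    {"x": -0.2, "y": 0, "z": 0, "ax": 0, "ay": 0, "az": 0},
    {"x": 0, "y": 0, "z": 0, "ax": 0, "ay": 0, "az": 0},
    {"x": 0, "y": 0, "z": 0, "ax": 0, "ay": 0, "az": 0},
    {"x": 0, "y": 0, "z": 0, "ax": 0, "ay": 0, "az": 0},
  ],
)

```text
time_s: 72.1
tool_pos: [0.5304, 0.229, 0.0892]
tool_rot: [179.6, -1.1, 84.8]
force: [9.8, 27.1, -7.5]
grip_width: 0.0005
grasp_force: 13.5
```

Emit:
jog_arm(
  motion=[
    {"x": 0.6, "y": 0, "z": 0, "ax": 0, "ay": 0, "az": 0},
    {"x": 1, "y": 0, "z": 0, "ax": 0, "ay": 0, "az": 0},
    {"x": 2, "y": 0, "z": 0, "ax": 0, "ay": 0, "az": 0},
    {"x": 3, "y": 0, "z": 0, "ax": 0, "ay": 0, "az": 0},
    {"x": 3, "y": 0, "z": 0, "ax": 0, "ay": 0, "az": 0},
  ],
)

```text
time_s: 72.6
tool_pos: [0.537, 0.3101, 0.0867]
tool_rot: [-179.8, 0.1, 84.3]
force: [0.9, 0.0, 0.1]
grip_width: 0.0007
grasp_force: 0.0
```

Emit:
jog_arm(
  motion=[
    {"x": 1, "y": 0, "z": -4, "ax": 0, "ay": 0, "az": 0},
    {"x": 1, "y": 0, "z": -4, "ax": 0, "ay": 0, "az": 0},
    {"x": 1, "y": 0, "z": -4, "ax": 0, "ay": 0, "az": 0},
    {"x": 3, "y": 0, "z": -3, "ax": 0, "ay": 0, "az": 0},
    {"x": 3, "y": 0, "z": 0, "ax": 0, "ay": 0, "az": 0},
  ],
)

```text
time_s: 73.1
tool_pos: [0.5487, 0.4006, 0.2426]
tool_rot: [179.8, -0.2, 84.2]
force: [0.1, 0.6, -0.2]
grip_width: 0.0005
grasp_force: 0.0
```

```bash
python3 - <<'E'
from h import *
im,p=snap('top','t19.png');print(handle_px(im))
c=im[140:250,195:455];cv2.imwrite('pics/t19c.png',cv2.resize(c,None,fx=3,fy=3,interpolation=cv2.INTER_CUBIC))
E
```

```text
[(array([250.5, 207. ]), array([11.,  4.]), 0)]
```

View pics/t19c.png

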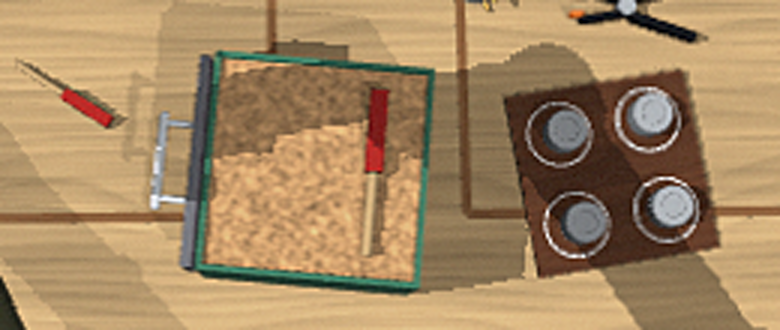

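The drawer is shut with its bar back at px 248, its starting column. All four weights lie inside circles and the dowel is in the tray. Handing in.

```bash
python3 -c "
from cell import env
print(env.sign_off())"
```

```text
the job is handed in; nothing more can be done
None
```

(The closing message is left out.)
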